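# Take the sample stack apart and put each piece away

## Robot

A 6-joint arm with a two-finger parallel gripper is mounted at the origin on a cart in front of the work surface, level with it; the furniture and walls round the work are solid. World frame = base frame: x ahead of the robot, y to its left, z up, the work surface at z = 0. Lengths are in m, angles in degrees, forces in N, time in s.
With the tool pointing down it reaches from about 0.4 to 0.825 m from the base axis. Payload 7 kg.
Tool frame: the origin (TCP) lies midway between the tips of the shut fingers; the grasp point (between the pads) lies 19 mm behind it; z points along the fingers, y is the direction in which the jaws open and shut (so a half turn about z gives the same grasp; the last joint's range is limited). The gripper opens to 88 mm and grips with 3 to 60 N. Pads are 19 mm wide; open, the fingers measure 130 mm over their backs; the gripper's body (78 mm by 193 mm) begins 47 mm behind the grasp point.
Start: joints at [16.507, 20.546, 0.682, 0, -70.136, -16.507], TCP at [0.675, -0, 0.227] pointing down, gripper open.
Joint ranges: [-176.03, 176.03], [-82.01, 121.73], [-58.28, 71.71], [-173.87, 95.51], [-174.79, -0.11], [-173.66, 173.66]. Speed limits (degrees/s): [136.94, 136.94, 172.46, 180, 180, 180].

## Interface

Orientations are given as [roll, pitch, yaw] about the fixed x, y, z axes, in that order (R = Rz(yaw) Ry(pitch) Rx(roll)).
In Python, from plant import get_state, capture, close_job gives the robot as it stands.
- The arm moves only by the tool apply_moves, never from a script. Its argument "commands" is a list of rows, each an object with "grip": the opening, from 0 (shut) to 1 (fully open); "dp": the shift along the tool's x, y, z in mm, a list of three; "yaw": the turn about the tool's z in rad. A call has 1 to 12 rows; each row is the pose to reach, as a shift and turn from the pose commanded when the call began, along the tool's axes at that moment; what a row does not reach only later rows make up. A row lasts 1/8 s, in which the tool goes at most 62.5 mm and 10.7 degrees, less where a joint would pass 70% of its speed; a pose out of reach is approached as far as the arm can. A call with a gripper value outside its range is refused whole. The fingers move at their own pace and stop on an object; "newtons" is the grip in N (left out, the last holds). Time passes only in rows, so rows that repeat a pose let the fingers close. It gives the time, the measured TCP pose, the force and the opening at its end, in the units of the state.
- get_state(): the state, without advancing time (a new reading comes with each control period).
- capture(name): name is "scene" or "side" or "wrist"; returns a dict with "color" (384x512x3 uint8, red, green, blue), "camera_matrix" (3x3 intrinsics, pixels), "k1" (the pictures are not rectified: a ray, as slopes to the right and down, at radius r is drawn at 1 + k1 r^2 times it, then the intrinsics apply), "xyz" and "rotation" of the camera in the world; the wrist camera has in their place "T_tool_cam" (4x4, takes a point from camera to tool coordinates, whose origin is the TCP and whose axes are the flange's). Camera axes: x right, y up, looking along -z (the intrinsics and any distortion apply to the point x, -y, -z); pixel columns grow to the right and rows downward; lengths in m; the calibration is good to about 2 mm. A picture is of the moment at which its call begins: read the wrist's pose just before it. There is no depth.
- close_job(): hands the job in, once; it reports no verdict.
The state is a dict: "time_s": time; "joints": joint angles; "qd": joint speeds; "joint_torque": joint torques, N m; "tcp_pos": TCP position; "eef_rot": TCP orientation; "contact_force": force on the tool from outside, world axes, zero at the start; "moment": the same for the moment, N m; "gripper_width": finger opening in m.
Only numpy, scipy, OpenCV 4.12 (cv2) and the standard library are available. Lean on these libraries where they do the work, as an engineer would, in place of code of your own. Each camera call takes 0.05 s, during which the arm holds its last target.

## Task

Someone has stacked a loupe, a spacer block and two sample boxes on top of one another. Take the stack apart from the top, one piece at a time: stand the loupe in its round stand, lay the spacer block squarely on the pile of like blocks, lowering it until it touches before you let go, then put the blue sample box in the narrow railed nest and last the clear sample box in the wide one. Never tip anything over; every piece ends centred, upright and square on its place, flat down between the rails or inside the ring.

Things in the scene. Friction and masses are not known exactly. Their poses are not given: they have to be found in the camera images.
- loupe: Black round standing loupe, 35 mm in diameter, 39 mm high, with a waist; on top of the stack. Origin: centre of its underside, z up. Grip it from above round its upper half (32 mm across). Beware: upright 30 mm square frame posts stand at the front corners of the worktop, at x 0.335, y -0.365 and x 0.335, y 0.485.
- spacer: Plain aluminium spacer block, 50 x 36 x 14 mm (x, y, z), with two small dark dots on top; second from the top. Origin: centre of its underside; x along the 50 mm length. Grip it across the 36 mm (along its y).
- blue_box: Closed sample box with a blue base and a clear lid, 18 mm high; third from the top. Its solid sides are 45 mm apart in x and 56 mm in y (a lip makes it 50 mm long in x). Origin: centre of its underside. Grip it across the 56 mm (along its y).
- clear_box: Closed sample box, all clear and white, 16 mm high; the bottom of the stack. Its solid sides are 60 mm apart in x and in y (a lip makes it 65 mm long in x). Origin: centre of its underside. Grip it across the 60 mm without the lip (along its y).
- loupe_stand: Fixed dark steel stand: disc 80 mm in diameter and 5 mm thick with a raised ring on it, 48 mm inside, 60 mm outside diameter, top at 14 mm. Origin: centre of its underside. The loupe stands on the disc inside the ring, 5 mm above the origin.
- spacer_pile: Fixed pile of aluminium spacer blocks like the loose one (50 x 36 mm). Its height differs from start to start, 14 to 40 mm above the worktop. Origin: centre of its top face; x along the 50 mm length, z up.
- nest_narrow: Fixed aluminium base plate, 78 x 66 mm and 4 mm thick, with two dark rails along its y, 58 mm apart (facing each other in x), 8 mm high above the plate. The blue box lies on the plate between them, its y along the rails; the y sides are open for the fingers. Origin: centre of its underside.
- nest_wide: The same kind of fixed nest but 96 x 74 mm, its rails 76 mm apart: for the clear box, laid with its y along the rails. Origin: centre of its underside.

How it is judged:
By the outcome, as a careful person would: the job done as asked, in the order asked, and still so for the second after the job is handed in, with the robot touching nothing.
It also fails if it takes over 115 s, if anything falls off the work surface, if the arm or the gripper's body presses on something with over 40 N, if the wrist force passes 120 N, or if a joint passes its speed limit or range.

## Working session

There is one attempt and no reset: what is moved stays moved. The work goes in short steps, Python scripts to look and compute and a tool call to move; the robot and the scene stay as the last step left them, time stands still between calls to the robot, and variables do not carry over. Pictures are saved under pics/ and viewed, and the job is handed in when it is done.

Besides the shell and the picture viewer there is one more tool, called after ">>>" as a command line: name --argument value ..., lists and objects as JSON in quotes. apply_moves: Moves the arm, as the interface text tells. Its arguments: {"type":"object","properties":{"commands":{"type":"array","items":{"type":"object","properties":{"grip":{"type":"number"},"dp":{"type":"array","items":{"type":"number"}},"yaw":{"type":"number"}}}},"newtons":{"type":"number"}},"required":["commands"]}

```bash
ls; mkdir -p pics
cat > h.py <<'E'
import numpy as np, cv2
from plant import get_state, capture, close_job
from scipy.spatial.transform import Rotation as R
def grab(name,png):
    s=get_state(); c=capture(name); 
    cv2.imwrite('pics/'+png,c['color'][:,:,::-1])
    K=np.array(c['camera_matrix']);k1=c['k1']
    if 'T_tool_cam' in c:
        T=np.eye(4);T[:3,:3]=R.from_euler('xyz',s['eef_rot'],degrees=True).as_matrix();T[:3,3]=s['tcp_pos']
        T=T@np.array(c['T_tool_cam']);o=T[:3,3];Rm=T[:3,:3]
    else:
        o=np.array(c['xyz']);Rm=np.array(c['rotation'])
        if Rm.shape!=(3,3): Rm=R.from_euler('xyz',Rm.ravel(),degrees=True).as_matrix()
    np.savez('pics/'+png[:-4]+'.npz',K=K,k1=k1,o=o,R=Rm,img=c['color'])
    return s
class V:
    def __init__(self,n):
        d=np.load('pics/'+n+'.npz');self.K=d['K'];self.k1=float(d['k1']);self.o=d['o'];self.R=d['R'];self.img=d['img']
    def ray(self,uv):
        uv=np.atleast_2d(np.array(uv,float))
        n=cv2.undistortPoints(uv[:,None],self.K,np.array([self.k1,0,0,0,0.]))[:,0]
        return np.c_[n[:,0],-n[:,1],-np.ones(len(n))]@self.R.T
    def onz(self,uv,z):
        d=self.ray(uv);t=(z-self.o[2])/d[:,2];return self.o+t[:,None]*d
    def proj(self,P):
        P=np.atleast_2d(P);c=(P-self.o)@self.R;n=np.c_[c[:,0],-c[:,1]]/-c[:,2:];r2=(n**2).sum(1)[:,None]
        n=n*(1+self.k1*r2);return n@self.K[:2,:2].T+self.K[:2,2]
E
python3 - <<'E'
from h import *
s=get_state();print(s)
for n in('scene','side','wrist'):
    grab(n,n+'0.png');v=V(n+'0');print(n,v.K,v.k1,v.o,v.R.round(3))
E
```

```text
pics
{'time_s': 0.0, 'joints': array([ 1.65056007e+01,  2.05919176e+01,  6.32536338e-01, -2.01086683e-02,
       -7.01361340e+01, -1.65082649e+01]), 'qd': array([ 0.0159287 ,  0.06791738,  0.04082461,  0.01573968, -0.03795915,
       -0.02546822]), 'joint_torque': array([-8.00930356e-04, -5.82726967e+01,  2.93058443e+01,  6.99745238e+00,
        6.93249181e-03, -2.06530804e-04]), 'tcp_pos': array([ 6.74496986e-01, -4.64061141e-05,  2.25607885e-01]), 'eef_rot': array([ 1.79903050e+02, -9.01959507e-03, -9.00095050e+01]), 'contact_force': array([0.97812646, 0.22036782, 0.39160116]), 'moment': array([-0.00489027, -0.04109226,  0.01785113]), 'gripper_width': 0.0877647300995641}
scene [[351.81005166   0.         260.07962376]
 [  0.         351.81005166 191.21666409]
 [  0.           0.           1.        ]] -0.09933618889754249 [0.1299213  0.60662411 0.51362505] [[-0.802  0.322 -0.503]
 [-0.597 -0.419  0.684]
 [ 0.01   0.849  0.528]]
side [[376.11564636   0.         252.91869425]
 [  0.         376.11564636 188.00574386]
 [  0.           0.           1.        ]] -0.12631087522718687 [ 0.34913414 -0.58953037  0.65485156] [[ 0.95   0.202 -0.237]
 [-0.311  0.641 -0.702]
 [ 0.01   0.741  0.672]]
wrist [[308.83989379   0.         255.71026163]
 [  0.         308.83989379 193.85256862]
 [  0.           0.           1.        ]] -0.07563651794242149 [ 0.67652355 -0.06599557  0.38334407] [[-1.    -0.001  0.001]
 [ 0.    -0.969 -0.246]
 [ 0.001 -0.246  0.969]]
```

View pics/scene0.png

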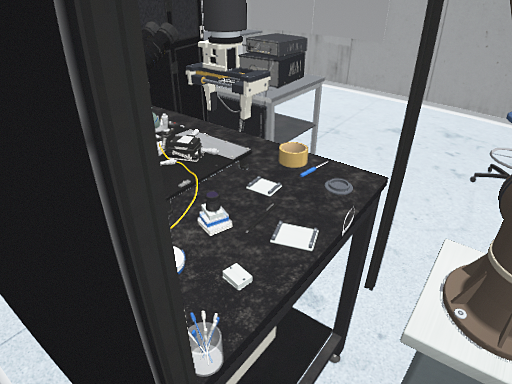

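View pics/side0.png

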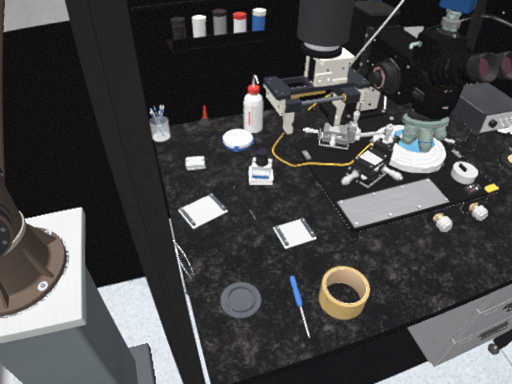

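View pics/wrist0.png

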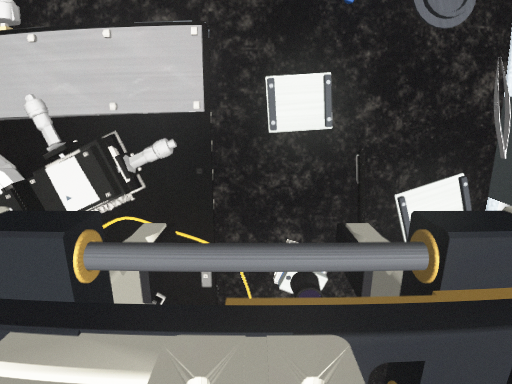

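Run:
```python
from h import *
def crop(n,x0,y0,w,h,f,out):
    v=V(n).img[y0:y0+h,x0:x0+w,::-1];cv2.imwrite('pics/'+out,cv2.resize(v,None,fx=f,fy=f,interpolation=cv2.INTER_CUBIC))
crop('scene0',180,165,180,130,4.4,'c1.png')
crop('side0',170,140,160,110,5,'c2.png')
crop('wrist0',250,60,230,180,3.4,'c3.png')
```

```text
(no output)
```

View pics/c1.png

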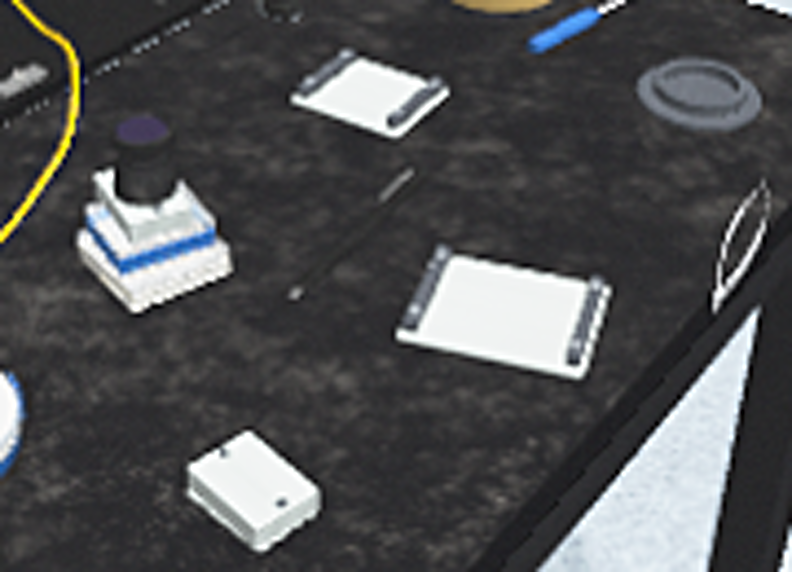

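View pics/c2.png

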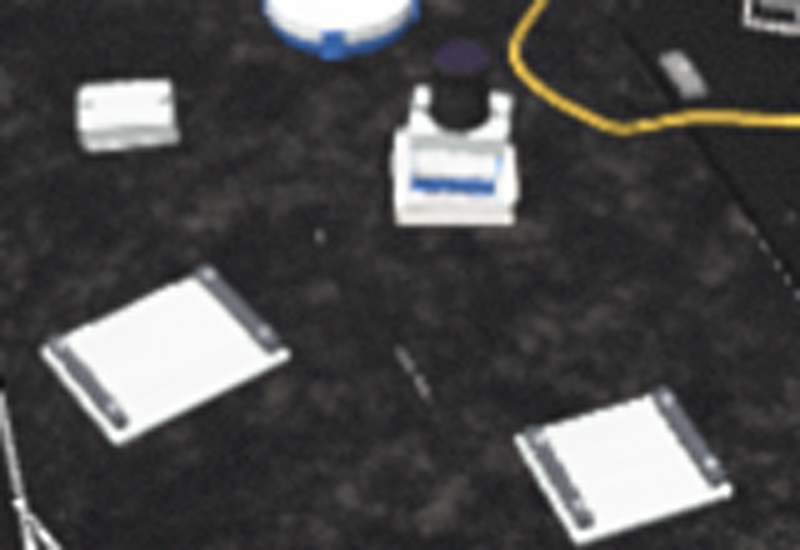

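Run:
```python
from h import *
a=V('scene0');b=V('side0')
def A(p):return np.array(p,float)/4.4+[180,165]
def B(p):return np.array(p,float)/5+[170,140]
def rep(n,P):
    P=P[:,:2];print(n,P.round(4).tolist(),'c',P.mean(0).round(4),'L',[np.linalg.norm(P[i]-P[(i+1)%len(P)]).round(4) for i in range(len(P))],'ang',[np.degrees(np.arctan2(*(P[(i+1)%len(P)]-P[i])[::-1])).round(1) for i in range(len(P))])
rep('narrow sc',a.onz(A([[290,98],[345,52],[450,92],[398,137]]),.004))
rep('narrow si',b.onz(B([[515,436],[661,388],[733,490],[582,543]]),.004))
rep('wide sc',a.onz(A([[397,337],[443,248],[610,287],[583,378]]),.004))
rep('wide si',b.onz(B([[42,352],[205,266],[290,352],[118,443]]),.004))
# pile: top corners both views triangulate
def tri(p,q):
    d1=a.ray(A(p))[0];d2=b.ray(B(q))[0];M=np.c_[d1,-d2];t=np.linalg.lstsq(M,b.o-a.o,rcond=None)[0]
    x,y=a.o+t[0]*d1,b.o+t[1]*d2;return ((x+y)/2).round(4),np.linalg.norm(x-y).round(4)
# pile top corners in scene: left(187,483)near?, top(250,432), right(322,490), bottom(262,532)
for q in ([78,88],[170,80],[177,128],[84,138]): print(b.onz(B(q),.025)[0].round(4))
for p in ([187,480],[250,430],[322,490],[262,530]): print(a.onz(A(p),.025)[0].round(4))
print('dots',tri([222,453],[90,104]),tri([282,502],[90,104]),tri([222,453],[166,97]),tri([282,502],[166,97]))
print('stand',a.onz(A([700,94]),.005),b.onz(B([348,800]),.005),)
print('stand2',b.onz([[240,300]],.005))
print('loupe top',tri([142,130],[460,57]))
rep('clear sc', a.onz(A([[80,240],[138,312],[233,267]]),.008))
rep('clear si', b.onz(B([[395,222],[513,222]]),.0))
```

```text
narrow sc [[0.6593, -0.0463], [0.6672, -0.1149], [0.5828, -0.1145], [0.5785, -0.0506]] c [ 0.6219 -0.0816] L [np.float64(0.0691), np.float64(0.0844), np.float64(0.064), np.float64(0.081)] ang [np.float64(-83.4), np.float64(179.7), np.float64(93.9), np.float64(3.1)]
narrow si [[0.5813, -0.0516], [0.6583, -0.0442], [0.6641, -0.1126], [0.5875, -0.1198]] c [ 0.6228 -0.082 ] L [np.float64(0.0774), np.float64(0.0687), np.float64(0.0769), np.float64(0.0685)] ang [np.float64(5.5), np.float64(-85.2), np.float64(-174.7), np.float64(95.2)]
wide sc [[0.4702, 0.1035], [0.4936, 0.0266], [0.4034, 0.0014], [0.3789, 0.0736]] c [0.4365 0.0513] L [np.float64(0.0804), np.float64(0.0937), np.float64(0.0762), np.float64(0.096)] ang [np.float64(-73.0), np.float64(-164.4), np.float64(108.7), np.float64(18.1)]
wide si [[0.3816, 0.0683], [0.4714, 0.1042], [0.4965, 0.0323], [0.4051, -0.0005]] c [0.4386 0.0511] L [np.float64(0.0967), np.float64(0.0761), np.float64(0.0971), np.float64(0.0728)] ang [np.float64(21.8), np.float64(-70.8), np.float64(-160.2), np.float64(108.8)]
[0.434  0.2425 0.025 ]
[0.4839 0.2342 0
[... 218 characters left out ...]
, 0.2369, 0.0165]), np.float64(0.0015)) (array([0.4791, 0.2299, 0.0166]), np.float64(0.0024)) (array([0.4639, 0.2284, 0.0081]), np.float64(0.0371))
stand [[ 0.4530026  -0.20946989  0.005     ]] [[ 0.4524812  -0.21188125  0.005     ]]
stand2 [[ 0.45322577 -0.2121175   0.005     ]]
loupe top (array([0.6151, 0.1297, 0.0856]), np.float64(0.0001))
clear sc [[0.6527, 0.1462], [0.5847, 0.1722], [0.5705, 0.1135]] c [0.6026 0.144 ] L [np.float64(0.0728), np.float64(0.0604), np.float64(0.0884)] ang [np.float64(159.1), np.float64(-103.5), np.float64(21.7)]
clear si [[0.575, 0.1115], [0.6341, 0.0929]] c [0.6046 0.1022] L [np.float64(0.0619), np.float64(0.0619)] ang [np.float64(-17.5), np.float64(162.5)]
```

>>> apply_moves --commands '[{"dp": [-30, 10, 5], "grip": 1}, {"dp": [-65, 20, 12], "grip": 1}, {"dp": [-100, 30, 20], "grip": 1}, {"dp": [-135, 40, 28], "grip": 1}, {"dp": [-170, 52, 38], "grip": 1}, {"dp": [-190, 58, 44], "grip": 1}, {"dp": [-200, 60, 47], "grip": 1}, {"dp": [-200, 60, 47], "grip": 1}, {"dp": [-200, 60, 47], "grip": 1}, {"dp": [-200, 60, 47], "grip": 1}]'

```text
$.commands[0]: bad value
```

Run:
```python
from h import *
s=grab('wrist','w1.png');print(s['time_s'],s['tcp_pos'],s['eef_rot'],s['contact_force'])
v=V('w1');print(v.o)
x0,y0=200,0
cv2.imwrite('pics/w1c.png',cv2.resize(v.img[0:215,140:380,::-1],None,fx=2.75,fy=2.75,interpolation=cv2.INTER_CUBIC))
```

```text
0.15 [ 6.74625190e-01 -3.46147122e-05  2.25815770e-01] [ 1.79925074e+02 -7.83483683e-03 -9.00043303e+01] [ 0.03934962  0.93314803 -1.35541534]
[ 0.67654902 -0.065998    0.38343382]
```

View pics/w1.png

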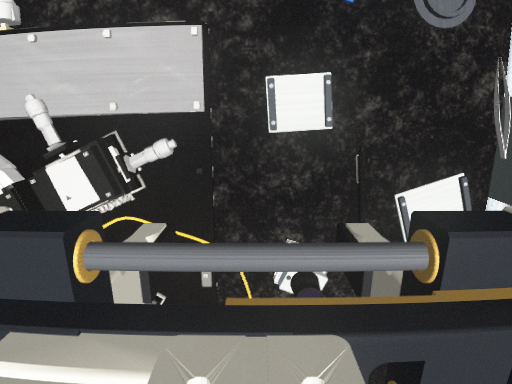

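View pics/w1c.png

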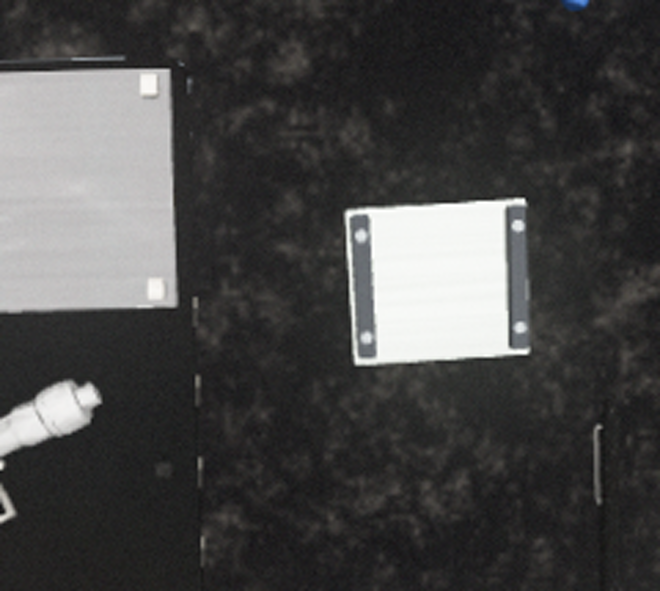

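>>> apply_moves --commands '[{"dp": [-30, 10, 5], "yaw": 0, "grip": 1}, {"dp": [-65, 20, 12], "yaw": 0, "grip": 1}, {"dp": [-100, 30, 20], "yaw": 0, "grip": 1}, {"dp": [-135, 40, 28], "yaw": 0, "grip": 1}, {"dp": [-170, 52, 38], "yaw": 0, "grip": 1}, {"dp": [-190, 58, 44], "yaw": 0, "grip": 1}, {"dp": [-200, 60, 47], "yaw": 0, "grip": 1}, {"dp": [-200, 60, 47], "yaw": 0, "grip": 1}, {"dp": [-200, 60, 47], "yaw": 0, "grip": 1}, {"dp": [-200, 60, 47], "yaw": 0, "grip": 1}]'

```text
time_s: 1.45
tcp_pos: [0.6154, 0.1992, 0.1799]
eef_rot: [-180.0, 0.0, -90.1]
contact_force: [-0.1, -0.1, 0.6]
gripper_width: 0.0871
```

Run:
```python
from h import *
v=V('w1');P=v.onz(np.array([[346,211],[525,199],[529,353],[355,365]])/2.75+[140,0],.004)[:,:2]
print('narrow',P.round(4).tolist(),P.mean(0),np.degrees(np.arctan2(*(P[0]-P[1])[::-1])),np.degrees(np.arctan2(*(P[2]-P[1])[::-1])))
s=grab('wrist','w2.png');print(s['time_s'],s['tcp_pos'],s['eef_rot'],s['contact_force'])
v=V('w2');print(v.o)
```

```text
narrow [[0.6645, -0.1107], [0.5883, -0.1162], [0.5834, -0.0514], [0.6602, -0.0459]] [ 0.62412521 -0.08102846] 4.131124810871057 94.32998612882696
1.45 [0.61537019 0.1991624  0.17985603] [-1.79978493e+02  8.34792398e-03 -9.00607000e+01] [-0.13016454 -0.08128569  0.63193583]
[0.6169629  0.1331545  0.33745566]
```

View pics/w2.png

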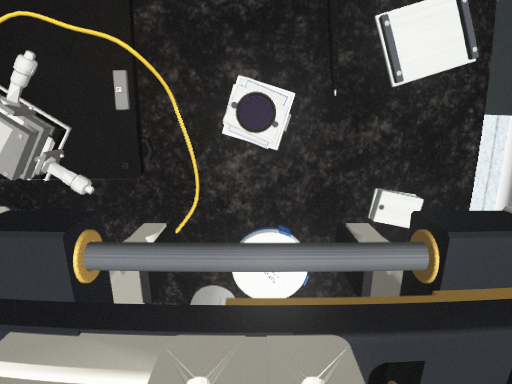

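Run:
```python
from h import *
v=V('w2')
cv2.imwrite('pics/w2a.png',cv2.resize(v.img[65:160,210:310,::-1],None,fx=6,fy=6,interpolation=cv2.INTER_CUBIC))
cv2.imwrite('pics/w2b.png',cv2.resize(v.img[0:230,360:490,::-1],None,fx=2.6,fy=2.6,interpolation=cv2.INTER_CUBIC))
```

```text
(no output)
```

View pics/w2a.png

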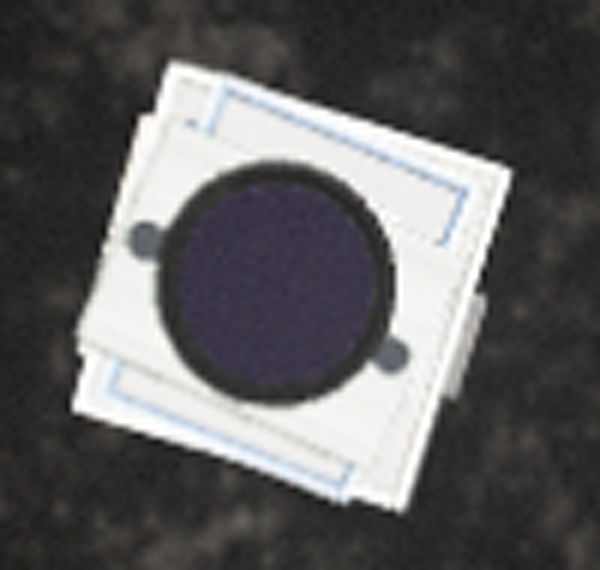

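View pics/w2b.png

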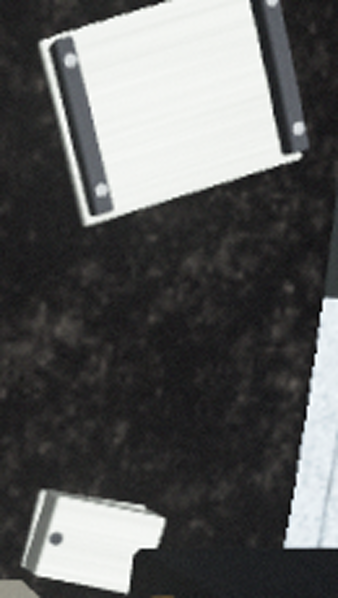

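Run:
```python
from h import *
v=V('w2')
f=lambda p:np.array(p,float)/6+[210,65]-0.4
g=lambda p:np.array(p,float)/2.6+[360,0]-0.3
L=v.onz(f([[276,284],[155,284],[397,284],[276,160],[276,407]]),.087);print(L.round(4))
P=v.onz(g([[40,44],[85,226],[300,156]]),.004)[:,:2];c=(P[0]+P[2])/2
print('wide',P.round(4).tolist(),c,np.degrees(np.arctan2(*(P[1]-P[2])[::-1])),np.degrees(np.arctan2(*(P[1]-P[0])[::-1])),np.linalg.norm(P[1]-P[2]),np.linalg.norm(P[1]-P[0]))
for z in(.014,.02,.028):
  P=v.onz(g([[57,500],[166,517],[42,571],[129,593]]),z)[:,:2]
  print('pile',z,P.round(4).tolist(),np.degrees(np.arctan2(*(P[0]-P[1])[::-1])),np.linalg.norm(P[1]-P[0]),np.linalg.norm(P[2]-P[0]))
print('clear',v.onz(f([[170,60],[512,170],[405,512],[72,412]]),.016).round(4))
```

```text
[[0.6173 0.1303 0.087 ]
 [0.6332 0.1303 0.087 ]
 [0.6015 0.1303 0.087 ]
 [0.6173 0.1146 0.087 ]
 [0.6174 0.1463 0.087 ]]
wide [[0.4971, 0.0342], [0.4742, 0.1023], [0.385, 0.0717]] [0.4410652  0.05293043] 18.94082591789191 108.62406823665009 0.09427148834287502 0.07190126296553795
pile 0.014 [[0.4799, 0.2136], [0.4311, 0.2211], [0.4833, 0.245], [0.4432, 0.2554]] -8.749690796084977 0.04933926875041889 0.03161563069219823
pile 0.02 [[0.4824, 0.2121], [0.4346, 0.2194], [0.4857, 0.2429], [0.4464, 0.2531]] -8.749690796084996 0.04842404094232018 0.031029170756473465
pile 0.028 [[0.4858, 0.2101], [0.4392, 0.2173], [0.489, 0.2402], [0.4507, 0.2501]] -8.74969079608501 0.047203737198188635 0.030247224175507115
clear [[0.6349 0.0933 0.016 ]
 [0.5781 0.1109 0.016 ]
 [0.5952 0.168  0.016 ]
 [0.6524 0.1508 0.016 ]]
```

>>> apply_moves --commands '[{"dp": [25, -1, 0], "yaw": 0, "grip": 1}, {"dp": [50, -2, 0], "yaw": 0, "grip": 1}, {"dp": [69, -2, 5], "yaw": 0, "grip": 1}, {"dp": [69, -2, 30], "yaw": 0, "grip": 1}, {"dp": [69, -2, 60], "yaw": 0, "grip": 1}, {"dp": [69, -2, 90], "yaw": 0, "grip": 1}, {"dp": [69, -2, 110], "yaw": 0, "grip": 1}, {"dp": [69, -2, 119], "yaw": 0, "grip": 1}, {"dp": [69, -2, 119], "yaw": 0, "grip": 1}, {"dp": [69, -2, 119], "yaw": 0, "grip": 1}]'

```text
time_s: 2.75
tcp_pos: [0.6176, 0.131, 0.0615]
eef_rot: [-179.9, 0.0, -90.0]
contact_force: [1.4, -0.6, -0.6]
gripper_width: 0.0874
```

Run:
```python
from h import *
s=grab('scene','s3.png');grab('side','d3.png')
a=V('s3').img[150:250,140:270];b=V('d3').img[110:210,200:330]
cv2.imwrite('pics/c4.png',np.hstack([cv2.resize(i[:,:,::-1],None,fx=3,fy=3,interpolation=cv2.INTER_CUBIC) for i in(a,b)]))
```

```text
(no output)
```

View pics/c4.png

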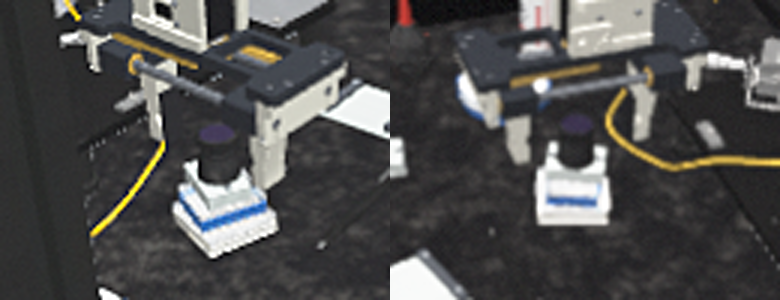

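>>> apply_moves --commands '[{"dp": [0, 0, 0], "yaw": 0, "grip": 0.6}, {"dp": [0, 0, 0], "yaw": 0, "grip": 0.45}, {"dp": [0, 0, 0], "yaw": 0, "grip": 0.4}, {"dp": [0, 0, 0], "yaw": 0, "grip": 0.36}, {"dp": [0, 0, 0], "yaw": 0, "grip": 0.3}, {"dp": [0, 0, 0], "yaw": 0, "grip": 0.2}, {"dp": [0, 0, 0], "yaw": 0, "grip": 0.1}, {"dp": [0, 0, 0], "yaw": 0, "grip": 0.1}, {"dp": [0, 0, 0], "yaw": 0, "grip": 0.1}]' --newtons 12

```text
time_s: 3.98
tcp_pos: [0.6169, 0.131, 0.0606]
eef_rot: [180.0, -0.0, -90.0]
contact_force: [-0.3, -0.8, 0.4]
gripper_width: 0.0309
```

Run:
```python
from h import *
s=grab('scene','s4.png');grab('side','d4.png');print(s['gripper_width'],s['contact_force'])
a=V('s4').img[150:250,140:270];b=V('d4').img[110:210,200:330]
cv2.imwrite('pics/c5.png',np.hstack([cv2.resize(i[:,:,::-1],None,fx=3,fy=3,interpolation=cv2.INTER_CUBIC) for i in(a,b)]))
```

```text
0.030946699290011783 [-0.31380949 -0.84183035  0.40213208]
```

View pics/c5.png

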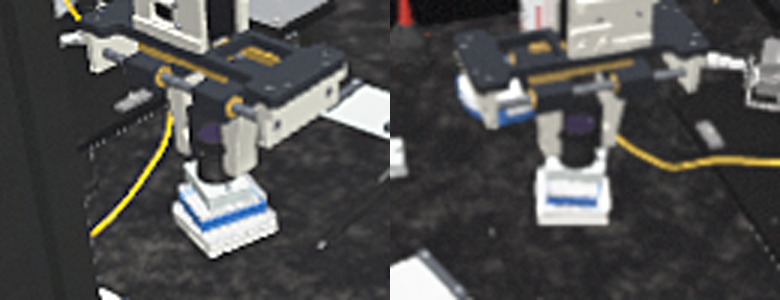

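>>> apply_moves --commands '[{"dp": [0, 0, -5], "yaw": 0, "grip": 0.1}, {"dp": [0, 0, -15], "yaw": 0, "grip": 0.1}, {"dp": [0, 0, -40], "yaw": 0, "grip": 0.1}, {"dp": [0, 0, -70], "yaw": 0, "grip": 0.1}, {"dp": [15, 8, -100], "yaw": 0, "grip": 0.1}, {"dp": [50, 25, -125], "yaw": 0, "grip": 0.1}, {"dp": [90, 45, -139], "yaw": 0, "grip": 0.1}, {"dp": [135, 70, -139], "yaw": 0, "grip": 0.1}, {"dp": [180, 95, -139], "yaw": 0, "grip": 0.1}, {"dp": [225, 120, -139], "yaw": 0, "grip": 0.1}, {"dp": [260, 142, -139], "yaw": 0, "grip": 0.1}, {"dp": [281, 152, -139], "yaw": 0, "grip": 0.1}]'

```text
time_s: 5.58
tcp_pos: [0.4638, -0.1514, 0.2006]
eef_rot: [-179.9, 0.0, -90.1]
contact_force: [0.3, 0.0, -1.0]
gripper_width: 0.0308
```

>>> apply_moves --commands '[{"dp": [0, 0, 0], "yaw": 0, "grip": 0.1}, {"dp": [0, 0, 0], "yaw": 0, "grip": 0.1}, {"dp": [0, 0, 0], "yaw": 0, "grip": 0.1}]'

```text
time_s: 5.95
tcp_pos: [0.4654, -0.1494, 0.1997]
eef_rot: [-180.0, 0.0, -90.0]
contact_force: [0.3, 0.3, 0.7]
gripper_width: 0.0308
```

Run:
```python
from h import *
s=grab('wrist','w5.png');print(s['time_s'],s['tcp_pos'],s['eef_rot'],s['gripper_width'],s['contact_force']);grab('side','d5.png')
```

```text
5.95 [ 0.4654407 -0.1494298  0.199731 ] [-1.79981743e+02  2.57160893e-03 -8.99509045e+01] 0.030840230857672766 [0.28482999 0.28833026 0.66840159]
```

View pics/w5.png

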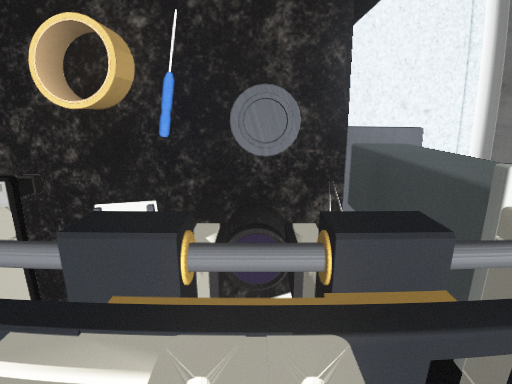

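View pics/d5.png

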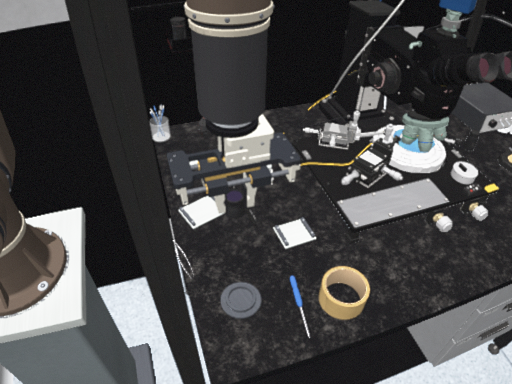

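Run:
```python
from h import *
v=V('w5');im=v.img[:,:,::-1]
roi=np.zeros(im.shape[:2],np.uint8);cv2.circle(roi,(265,120),48,255,-1)
g=cv2.GaussianBlur(cv2.cvtColor(im,cv2.COLOR_BGR2GRAY),(3,3),0)
m=((g>50)&(roi>0)).astype(np.uint8)*255
m=cv2.morphologyEx(cv2.morphologyEx(m,cv2.MORPH_OPEN,np.ones((3,3))),cv2.MORPH_CLOSE,np.ones((7,7)))
c=max(cv2.findContours(m,cv2.RETR_EXTERNAL,cv2.CHAIN_APPROX_NONE)[0],key=cv2.contourArea)
P=v.onz(c[:,0],.005)[:,:2];(x,y),r=cv2.minEnclosingCircle((P*1000).astype(np.float32));A=np.c_[2*P,np.ones(len(P))];s=np.linalg.lstsq(A,(P**2).sum(1),rcond=None)[0]
print(x,y,r,s,np.sqrt(s[2]+s[0]**2+s[1]**2),cv2.fitEllipse(c))
```

```text
454.7965087890625 -210.7299041748047 50.16326141357422 [ 0.45505085 -0.21185657 -0.25014556] 0.04253144085761968 ((266.9951477050781, 118.3387680053711), (72.44327545166016, 82.43927764892578), 24.495264053344727)
```

Run:
```python
from h import *
v=V('w5');im=v.img[:,:,::-1]
cv2.imwrite('pics/w5c.png',cv2.resize(im[70:170,215:315],None,fx=6,fy=6,interpolation=cv2.INTER_CUBIC))
th=np.linspace(0,2*np.pi,120)
best=[]
g=cv2.GaussianBlur(cv2.cvtColor(im,cv2.COLOR_BGR2GRAY),(3,3),0).astype(float)
pts=[]
for t in th:
    r=np.arange(30,42,.25);x=265.3+r*np.cos(t);y=120+r*np.sin(t)
    p=cv2.remap(g.astype(np.float32),x.astype(np.float32)[None],y.astype(np.float32)[None],cv2.INTER_LINEAR)[0]
    d=p[8:]-p[:-8];k=d.argmin()
    if d[k]<-20: pts.append((x[k+4],y[k+4]))
pts=np.array(pts);P=v.onz(pts,.005)[:,:2]
for i in range(4):
    s=np.linalg.lstsq(np.c_[2*P,np.ones(len(P))],(P**2).sum(1),rcond=None)[0];r=np.sqrt(s[2]+s[0]**2+s[1]**2)
    e=np.abs(np.hypot(*(P-s[:2]).T)-r);P=P[e<max(.001,2*np.median(e))]
print(len(pts),len(P),s[:2],r)
```

```text
120 120 [ 0.45721104 -0.21035459] 0.03948835855519037
```

View pics/w5c.png

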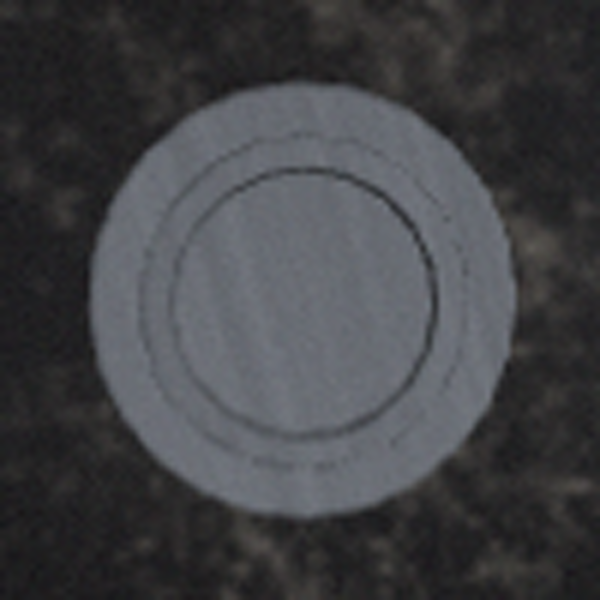

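>>> apply_moves --commands '[{"dp": [25, 3, 0], "yaw": 0, "grip": 0.1}, {"dp": [50, 7, 0], "yaw": 0, "grip": 0.1}, {"dp": [59.5, 8.5, 10], "yaw": 0, "grip": 0.1}, {"dp": [59.5, 8.5, 40], "yaw": 0, "grip": 0.1}, {"dp": [59.5, 8.5, 75], "yaw": 0, "grip": 0.1}, {"dp": [59.5, 8.5, 110], "yaw": 0, "grip": 0.1}, {"dp": [59.5, 8.5, 140], "yaw": 0, "grip": 0.1}, {"dp": [59.5, 8.5, 160], "yaw": 0, "grip": 0.1}, {"dp": [59.5, 8.5, 165], "yaw": 0, "grip": 0.1}, {"dp": [59.5, 8.5, 165], "yaw": 0, "grip": 0.1}]'

```text
time_s: 7.3
tcp_pos: [0.4566, -0.2093, 0.0344]
eef_rot: [180.0, -0.0, -90.0]
contact_force: [0.1, 0.2, -0.7]
gripper_width: 0.0309
```

Run:
```python
from h import *
s=grab('scene','s6.png');grab('side','d6.png');print(s['tcp_pos'],s['contact_force'])
a=V('s6').img[110:220,270:400];b=V('d6').img[220:330,175:305]
cv2.imwrite('pics/c6.png',np.hstack([cv2.resize(i[:,:,::-1],None,fx=3,fy=3,interpolation=cv2.INTER_CUBIC) for i in(a,b)]))
```

```text
[ 0.45655458 -0.20930568  0.03444812] [ 0.06673945  0.16178616 -0.70618637]
```

View pics/c6.png

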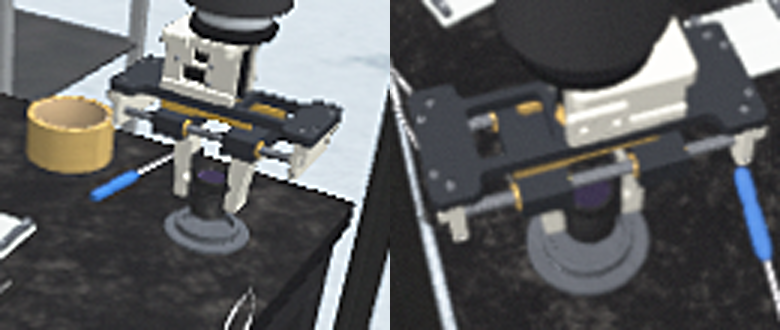

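>>> apply_moves --commands '[{"dp": [0, 0, 6], "yaw": 0, "grip": 0.1}, {"dp": [0, 0, 11], "yaw": 0, "grip": 0.1}, {"dp": [0, 0, 14], "yaw": 0, "grip": 0.1}, {"dp": [0, 0, 16], "yaw": 0, "grip": 0.1}, {"dp": [0, 0, 17], "yaw": 0, "grip": 0.1}, {"dp": [0, 0, 17], "yaw": 0, "grip": 0.1}, {"dp": [0, 0, 17], "yaw": 0, "grip": 0.1}]'

```text
time_s: 8.28
tcp_pos: [0.4566, -0.2095, 0.0177]
eef_rot: [-180.0, -0.0, -90.0]
contact_force: [0.0, 0.0, -0.8]
gripper_width: 0.0308
```

>>> apply_moves --commands '[{"dp": [0, 0, 0.5], "yaw": 0, "grip": 0.1}, {"dp": [0, 0, 0.5], "yaw": 0, "grip": 0.1}]'

```text
time_s: 8.52
tcp_pos: [0.4565, -0.2095, 0.0171]
eef_rot: [-180.0, -0.0, -90.0]
contact_force: [-0.4, -0.3, -0.6]
gripper_width: 0.0304
```

>>> apply_moves --commands '[{"dp": [0, 0, 0.6], "yaw": 0, "grip": 0.1}, {"dp": [0, 0, 0.6], "yaw": 0, "grip": 0.1}]'

```text
time_s: 8.78
tcp_pos: [0.4566, -0.2095, 0.0166]
eef_rot: [-180.0, -0.0, -90.0]
contact_force: [-0.5, 0.8, 2.2]
gripper_width: 0.0306
```

>>> apply_moves --commands '[{"dp": [0, 0, 0], "yaw": 0, "grip": 0.38}, {"dp": [0, 0, 0], "yaw": 0, "grip": 0.42}, {"dp": [0, 0, 0], "yaw": 0, "grip": 0.55}, {"dp": [0, 0, 0], "yaw": 0, "grip": 0.65}, {"dp": [0, 0, 0], "yaw": 0, "grip": 0.65}, {"dp": [0, 0, -10], "yaw": 0, "grip": 0.65}, {"dp": [0, 0, -30], "yaw": 0, "grip": 0.65}, {"dp": [0, 0, -60], "yaw": 0, "grip": 0.65}, {"dp": [-5, 0, -100], "yaw": 0, "grip": 0.8}, {"dp": [-30, -4, -140], "yaw": 0, "grip": 1}, {"dp": [-50, -8, -175], "yaw": 0, "grip": 1}, {"dp": [-60, -10, -183], "yaw": 0, "grip": 1}]'

```text
time_s: 10.28
tcp_pos: [0.4679, -0.1488, 0.2028]
eef_rot: [-179.7, -0.0, -89.9]
contact_force: [0.4, 0.2, -0.4]
gripper_width: 0.0862
```

>>> apply_moves --commands '[{"dp": [0, 0, 0], "yaw": 0, "grip": 1}, {"dp": [0, 0, 0], "yaw": 0, "grip": 1}]'

```text
time_s: 10.52
tcp_pos: [0.4656, -0.1497, 0.1984]
eef_rot: [179.9, 0.0, -90.0]
contact_force: [0.7, -0.2, -1.2]
gripper_width: 0.0875
```

Run:
```python
from h import *
s=grab('wrist','w7.png');print(s['time_s'],s['tcp_pos']);grab('side','d7.png');grab('scene','s7.png')
a=V('s7').img[150:220,300:400];b=V('d7').img[265:335,190:290]; w=V('w7').img[80:150,215:315]
cv2.imwrite('pics/c7.png',np.hstack([cv2.resize(i[:,:,::-1],None,fx=2.6,fy=2.6,interpolation=cv2.INTER_CUBIC) for i in(a,b,w)]))
```

```text
10.525 [ 0.46563768 -0.14972488  0.19841531]
```

View pics/c7.png

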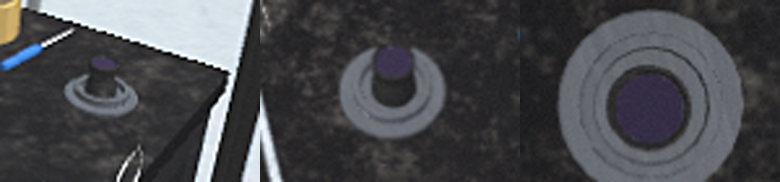

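Run:
```python
from h import *
v=V('w7');im=v.img
cv2.imwrite('pics/w7c.png',cv2.resize(im[70:170,215:315,::-1],None,fx=6,fy=6,interpolation=cv2.INTER_CUBIC))
```

```text
(no output)
```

View pics/w7c.png

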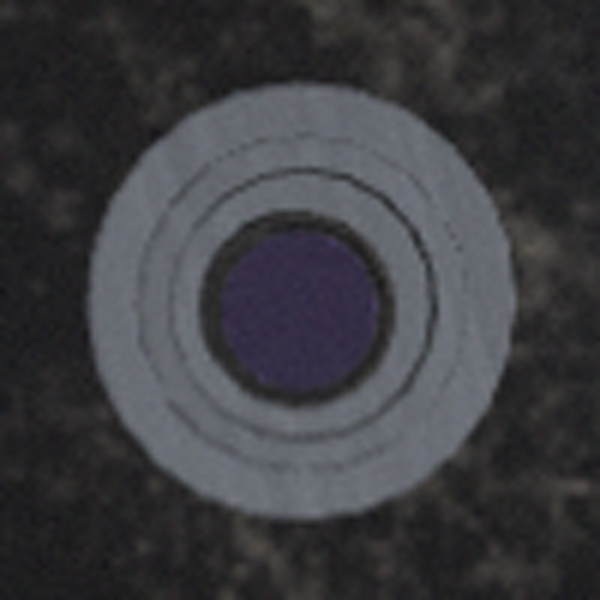

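Run:
```python
from h import *
v=V('w7')
f=lambda p:np.array(p,float)/6+[215,70]-0.4
print(v.onz(f([299,308]),.044),v.onz(f([302,301]),.005),v.onz(f([303,304]),.014))
```

```text
[[ 0.45869712 -0.21059093  0.044     ]] [[ 0.45702994 -0.21121975  0.005     ]] [[ 0.45711879 -0.21080496  0.014     ]]
```

>>> apply_moves --commands '[{"dp": [-20, -8, 0], "yaw": 0, "grip": 1}, {"dp": [-55, -22, 0], "yaw": 0, "grip": 1}, {"dp": [-95, -38, 0], "yaw": 0, "grip": 1}, {"dp": [-140, -56, 0], "yaw": 0, "grip": 1}, {"dp": [-185, -74, 0], "yaw": 0, "grip": 1}, {"dp": [-230, -92, 0], "yaw": 0, "grip": 1}, {"dp": [-275, -110, 10], "yaw": 0, "grip": 1}, {"dp": [-315, -126, 20], "yaw": 0, "grip": 1}, {"dp": [-340, -136, 27], "yaw": 0, "grip": 1}, {"dp": [-350, -140, 30], "yaw": 0, "grip": 1}, {"dp": [-350, -140, 30], "yaw": 0, "grip": 1}, {"dp": [-350, -140, 30], "yaw": 0, "grip": 1}]'

```text
time_s: 12.18
tcp_pos: [0.6063, 0.1995, 0.1699]
eef_rot: [-180.0, 0.0, -90.0]
contact_force: [0.1, 0.3, -0.2]
gripper_width: 0.0879
```

Run:
```python
from h import *
s=grab('wrist','w8.png');print(s['time_s'],s['tcp_pos'],s['eef_rot'])
v=V('w8');im=v.img
cv2.imwrite('pics/w8c.png',cv2.resize(im[60:160,195:295,::-1],None,fx=6,fy=6,interpolation=cv2.INTER_CUBIC))
```

```text
12.175 [0.60631325 0.19946961 0.16987583] [-1.79990811e+02  3.40278543e-03 -9.00460791e+01]
```

View pics/w8.png

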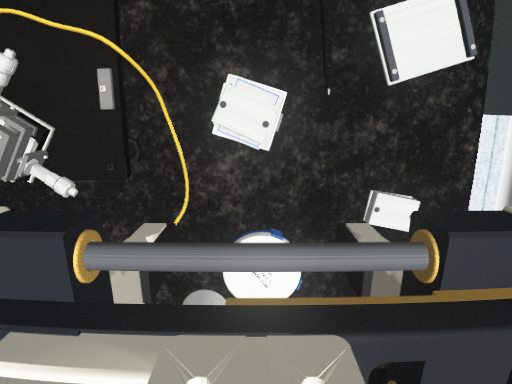

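View pics/w8c.png

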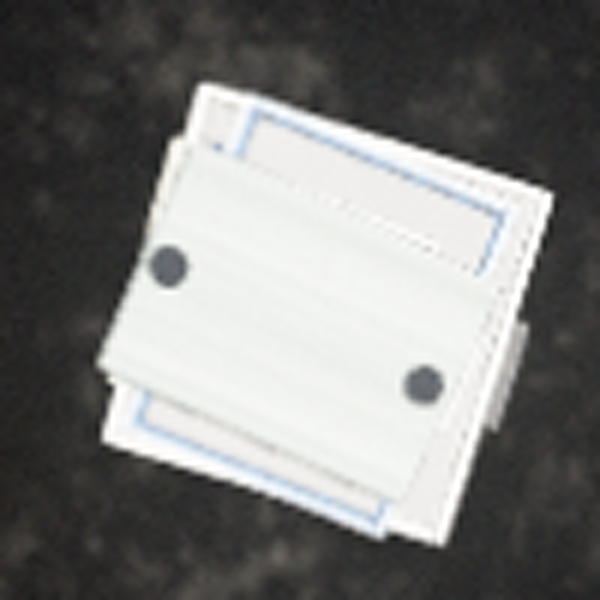

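Run:
```python
from h import *
v=V('w8')
f=lambda p:np.array(p,float)/6+[195,60]-0.4
D=v.onz(f([[168,266],[423,386]]),.048)[:,:2];d=D[0]-D[1];print(D,D.mean(0),np.linalg.norm(d),np.degrees(np.arctan2(d[1],d[0])))
C=v.onz(f([[177,135],[490,285],[405,500],[100,367]]),.048)[:,:2];print(C.round(4),C.mean(0))
for i in range(4):
    d=C[(i+1)%4]-C[i];print(np.linalg.norm(d),np.degrees(np.arctan2(d[1],d[0])))
B=v.onz(f([[255,110],[505,212]]),.034)[:,:2];d=B[0]-B[1];print('blue',np.degrees(np.arctan2(d[1],d[0])))
B=v.onz(f([[140,425],[380,522]]),.034)[:,:2];d=B[0]-B[1];print('blue',np.degrees(np.arctan2(d[1],d[0])))
B=v.onz(f([[205,83],[552,192]]),.016)[:,:2];d=B[0]-B[1];print('clear',np.degrees(np.arctan2(d[1],d[0])))
```

```text
[[0.63720978 0.12334864]
 [0.59991884 0.14067038]] [0.61856431 0.13200951] 0.04111759733596026 -24.914995368150365
[[0.6355 0.105 ]
 [0.5902 0.1261]
 [0.6025 0.1574]
 [0.6476 0.1378]] [0.61895895 0.13157858]
0.05000348437538763 154.9584279349299
0.03362170110218093 68.51304688803864
0.04918226726483185 -23.554709595071856
0.03495555516008449 -110.24598489477465
blue -21.53302258184229
blue -22.062507279945923
clear -16.885555651884033
```

>>> apply_moves --commands '[{"dp": [6, 7, 0], "yaw": -0.15, "grip": 1}, {"dp": [12, 14, 0], "yaw": -0.32, "grip": 1}, {"dp": [18, 22, 0], "yaw": -0.49, "grip": 1}, {"dp": [24, 30, 0], "yaw": -0.66, "grip": 1}, {"dp": [30, 37, 0], "yaw": -0.83, "grip": 1}, {"dp": [36, 43, 0], "yaw": -1.0, "grip": 1}, {"dp": [40, 48, 0], "yaw": -1.13, "grip": 1}, {"dp": [40, 48, 0], "yaw": -1.13, "grip": 1}, {"dp": [40, 48, 0], "yaw": -1.13, "grip": 1}, {"dp": [40, 48, 0], "yaw": -1.13, "grip": 1}]'

```text
time_s: 13.48
tcp_pos: [0.5587, 0.1605, 0.1696]
eef_rot: [-180.0, -0.0, -25.4]
contact_force: [0.7, 0.1, 0.2]
gripper_width: 0.088
```

Run:
```python
from h import *
s=grab('wrist','w9.png');print(s['time_s'],s['tcp_pos'],s['eef_rot'])
```

```text
13.475 [0.55866221 0.16048551 0.16957824] [-1.79986591e+02 -8.36430408e-03 -2.53579735e+01]
```

View pics/w9.png

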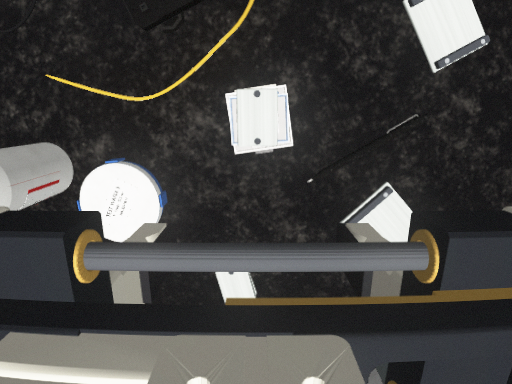

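```bash
cat >> h.py <<'E'
def dots(v,x0,y0,x1,y1,z,thr=140,amin=8,amax=120):
    g=cv2.cvtColor(v.img,cv2.COLOR_RGB2GRAY)[y0:y1,x0:x1]
    n,l,st,c=cv2.connectedComponentsWithStats((g<thr).astype(np.uint8))
    r=[]
    for i in range(1,n):
        if amin<=st[i,4]<=amax and st[i,0]>0 and st[i,1]>0 and st[i,0]+st[i,2]<x1-x0 and st[i,1]+st[i,3]<y1-y0:
            m=l==i;m=cv2.dilate(m.astype(np.uint8),np.ones((3,3)));w=(255.-g)*m;w=np.clip(w-40,0,None)*m
            yy,xx=np.mgrid[0:g.shape[0],0:g.shape[1]];p=[x0+(w*xx).sum()/w.sum(),y0+(w*yy).sum()/w.sum()]
            r.append((st[i,4],p,v.onz(p,z)[0,:2]))
    return r
E
python3 - <<'E'
from h import *
v=V('w9');r=dots(v,220,75,300,165,.048)
for a in r:print(a)
P=[a[2] for a in r];print(np.mean(P,0),np.degrees(np.arctan2(*(P[0]-P[1])[::-1])),np.linalg.norm(P[0]-P[1]))
cv2.imwrite('pics/w9c.png',cv2.resize(v.img[70:170,210:310,::-1],None,fx=6,fy=6,interpolation=cv2.INTER_CUBIC))
E
```

```text
(np.int32(29), [np.float64(256.61990950226243), np.float64(93.3006221719457)], array([0.63712025, 0.12338014]))
(np.int32(24), [np.float64(257.05089058524175), np.float64(140.8489185750636)], array([0.59983519, 0.14060619]))
[0.61847772 0.13199316] -24.79738270846164 0.041072046536927136
```

View pics/w9c.png

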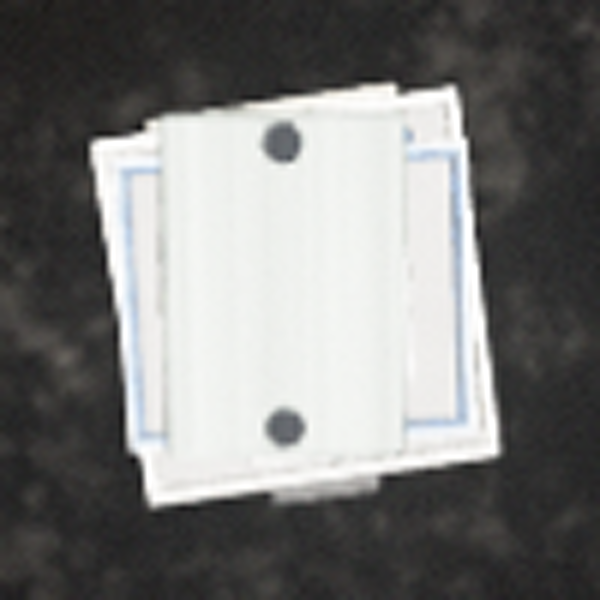

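>>> apply_moves --commands '[{"dp": [20, 0, 0], "yaw": -0.008, "grip": 1}, {"dp": [45, 0, 10], "yaw": -0.008, "grip": 1}, {"dp": [61, 0, 25], "yaw": -0.008, "grip": 1}, {"dp": [65.7, 0, 50], "yaw": -0.008, "grip": 1}, {"dp": [65.7, 0, 80], "yaw": -0.008, "grip": 1}, {"dp": [65.7, 0, 110], "yaw": -0.008, "grip": 0.8}, {"dp": [65.7, 0, 125], "yaw": -0.008, "grip": 0.6}, {"dp": [65.7, 0, 130], "yaw": -0.008, "grip": 0.6}, {"dp": [65.7, 0, 132], "yaw": -0.008, "grip": 0.6}, {"dp": [65.7, 0, 133], "yaw": -0.008, "grip": 0.6}, {"dp": [65.7, 0, 133], "yaw": -0.008, "grip": 0.6}]'

```text
time_s: 14.9
tcp_pos: [0.6183, 0.1327, 0.0372]
eef_rot: [-179.9, -0.0, -24.8]
contact_force: [-0.4, -0.3, 0.0]
gripper_width: 0.0524
```

Run:
```python
from h import *
s=grab('scene','s9.png');grab('side','d9.png')
a=V('s9').img[150:250,140:270];b=V('d9').img[110:210,200:330]
cv2.imwrite('pics/c9.png',np.hstack([cv2.resize(i[:,:,::-1],None,fx=3,fy=3,interpolation=cv2.INTER_CUBIC) for i in(a,b)]))
```

```text
(no output)
```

View pics/c9.png

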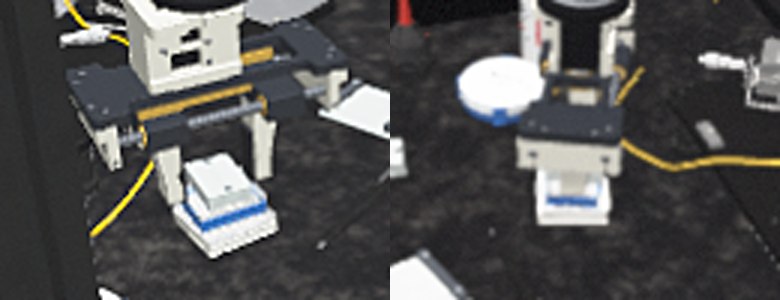

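Close on the spacer.

>>> apply_moves --commands '[{"dp": [0, 0, 0], "yaw": 0, "grip": 0.5}, {"dp": [0, 0, 0], "yaw": 0, "grip": 0.45}, {"dp": [0, 0, 0], "yaw": 0, "grip": 0.41}, {"dp": [0, 0, 0], "yaw": 0, "grip": 0.36}, {"dp": [0, 0, 0], "yaw": 0, "grip": 0.3}, {"dp": [0, 0, 0], "yaw": 0, "grip": 0.2}, {"dp": [0, 0, 0], "yaw": 0, "grip": 0.2}, {"dp": [0, 0, 0], "yaw": 0, "grip": 0.2}]' --newtons 20

```text
time_s: 16.0
tcp_pos: [0.6179, 0.1324, 0.0365]
eef_rot: [180.0, 0.0, -24.8]
contact_force: [0.0, -1.0, 1.9]
gripper_width: 0.0359
```

>>> apply_moves --commands '[{"dp": [0, 0, -4], "yaw": 0, "grip": 0.2}, {"dp": [0, 0, -12], "yaw": 0, "grip": 0.2}, {"dp": [0, 0, -35], "yaw": 0, "grip": 0.2}, {"dp": [0, 0, -70], "yaw": 0, "grip": 0.2}, {"dp": [-15, 0, -105], "yaw": -0.02, "grip": 0.2}, {"dp": [-50, 0, -135], "yaw": -0.07, "grip": 0.2}, {"dp": [-90, -2, -155], "yaw": -0.12, "grip": 0.2}, {"dp": [-130, -3, -163], "yaw": -0.17, "grip": 0.2}, {"dp": [-170, -4, -163], "yaw": -0.22, "grip": 0.2}, {"dp": [-210, -5, -163], "yaw": -0.27, "grip": 0.2}, {"dp": [-235, -6, -163], "yaw": -0.28, "grip": 0.2}, {"dp": [-246, -6, -163], "yaw": -0.28, "grip": 0.2}]'

```text
time_s: 17.5
tcp_pos: [0.3962, 0.2417, 0.2003]
eef_rot: [-179.9, -0.0, -8.7]
contact_force: [-0.4, -0.5, -0.4]
gripper_width: 0.0362
```

>>> apply_moves --commands '[{"dp": [0, 0, 0], "yaw": 0, "grip": 0.2}, {"dp": [0, 0, 0], "yaw": 0, "grip": 0.2}, {"dp": [0, 0, 0], "yaw": 0, "grip": 0.2}]'

```text
time_s: 17.88
tcp_pos: [0.3976, 0.2408, 0.1993]
eef_rot: [180.0, 0.0, -8.8]
contact_force: [0.5, 0.2, -0.4]
gripper_width: 0.0359
```

Run:
```python
from h import *
s=grab('wrist','w10.png');print(s['time_s'],s['tcp_pos'],s['eef_rot'],s['gripper_width']);grab('side','d10.png');grab('scene','s10.png')
```

```text
17.875 [0.39761213 0.24076514 0.19932413] [ 1.79977151e+02  7.70319381e-03 -8.81261942e+00] 0.03586264457012949
```

View pics/w10.png

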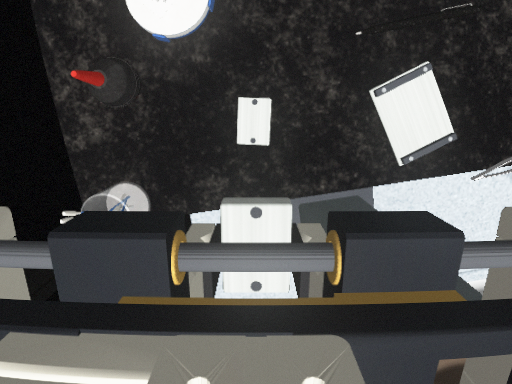

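View pics/s10.png

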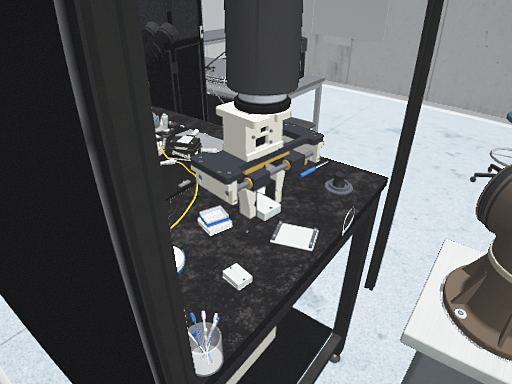

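Run:
```python
from h import *
v=V('w10');s=np.array([.39761,.24077,.19932])
for z in (.014,.016,.018,.02,.024,.028):
    r=dots(v,230,90,280,150,z);P=[a[2] for a in r];print(z,len(r),np.mean(P,0).round(4),np.degrees(np.arctan2(*(P[0]-P[1])[::-1])).round(2),np.linalg.norm(P[0]-P[1]).round(5))
h=dots(v,222,199,292,240,s[2]+.0115);print(h)
h+=dots(v,222,270,292,297,s[2]+.0115);print(h)
if len(h)==2:
    P=[a[2] for a in h];print(np.mean(P,0)-s[:2],np.degrees(np.arctan2(*(P[0]-P[1])[::-1])),np.linalg.norm(P[0]-P[1]))
# triangulate pile dots w10 vs scene/side (first images)
w=[a[1] for a in dots(v,230,90,280,150,.016)]
for n in('scene0','side0'):
    u=V(n)
    for p in w:
        for z in(.012,.016,.020,.024): print(n,z,u.proj(v.onz(p,z))[0].round(1))
```

```text
0.014 2 [0.4595 0.2339] -11.53 0.04119
0.016 2 [0.4595 0.2339] -11.53 0.04095
0.018 2 [0.4595 0.2339] -11.53 0.04071
0.02 2 [0.4596 0.2339] -11.53 0.04047
0.024 2 [0.4596 0.2338] -11.53 0.03999
0.028 2 [0.4597 0.2338] -11.53 0.03951
[(np.int32(91), [np.float64(255.71077800257495), np.float64(212.23781497149164)], array([0.41866384, 0.23782359]))]
[(np.int32(91), [np.float64(255.71077800257495), np.float64(212.23781497149164)], array([0.41866384, 0.23782359])), (np.int32(72), [np.float64(255.73830056341268), np.float64(285.76842589398643)], array([0.37811181, 0.24410511]))]
[0.00077782 0.00019435] -8.805140010234187 0.041035653989100036
scene0 0.012 [229.8 269.1]
scene0 0.016 [229.8 267.7]
scene0 0.02 [229.8 266.3]
scene0 0.024 [229.8 264.8]
scene0 0.012 [243.  280.6]
scene0 0.016 [242.9 279.1]
scene0 0.02 [242.8 277.5]
scene0 0.024 [242.7 275.9]
side0 0.012 [203.2 160.9]
side0 0.016 [203.1 159.8]
side0 0.02 [202.9 158.7]
side0 0.024 [202.7 157.5]
side0 0.012 [188.2 161.9]
side0 0.016 [188.2 160.8]
side0 0.02 [188.1 159.6]
side0 0.024 [188.1 158.5]
```

Run:
```python
from h import *
v=V('w10')
cv2.imwrite('pics/w10c.png',cv2.resize(v.img[90:152,222:286,::-1],None,fx=9,fy=9,interpolation=cv2.INTER_CUBIC))
g=cv2.cvtColor(v.img,cv2.COLOR_RGB2GRAY)
m=(g[85:158,222:290]>150).astype(np.uint8);c=max(cv2.findContours(m,0,1)[0],key=cv2.contourArea);print(cv2.minAreaRect(c))
P=(v.onz(c[:,0]+[222,85],.0145)[:,:2]*1000).astype(np.float32);print(cv2.minAreaRect(P))
```

```text
((31.436656951904297, 35.830318450927734), (33.105350494384766, 47.089500427246094), 2.7263107299804688)
((459.312744140625, 233.9188232421875), (35.803611755371094, 50.094974517822266), 78.88263702392578)
```

View pics/w10c.png

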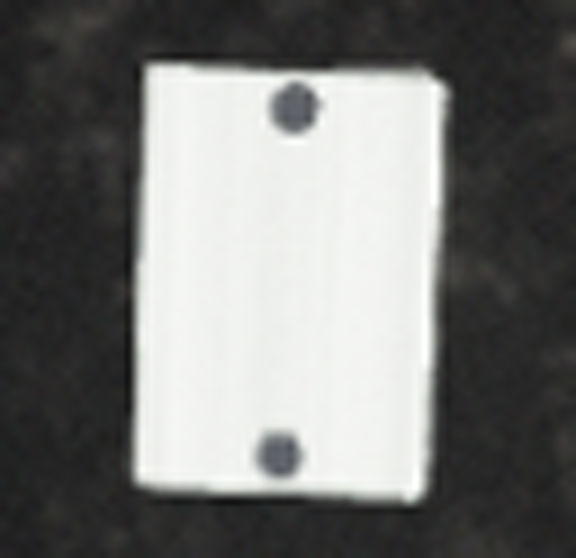

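>>> apply_moves --commands '[{"dp": [20, -1, 0], "yaw": 0.02, "grip": 0.2}, {"dp": [45, -2, 5], "yaw": 0.047, "grip": 0.2}, {"dp": [61.5, -2.6, 20], "yaw": 0.047, "grip": 0.2}, {"dp": [61.5, -2.6, 55], "yaw": 0.047, "grip": 0.2}, {"dp": [61.5, -2.6, 95], "yaw": 0.047, "grip": 0.2}, {"dp": [61.5, -2.6, 130], "yaw": 0.047, "grip": 0.2}, {"dp": [61.5, -2.6, 155], "yaw": 0.047, "grip": 0.2}, {"dp": [61.5, -2.6, 168], "yaw": 0.047, "grip": 0.2}, {"dp": [61.5, -2.6, 173], "yaw": 0.047, "grip": 0.2}, {"dp": [61.5, -2.6, 173], "yaw": 0.047, "grip": 0.2}, {"dp": [61.5, -2.6, 173], "yaw": 0.047, "grip": 0.2}]'

```text
time_s: 19.4
tcp_pos: [0.4588, 0.2348, 0.0273]
eef_rot: [-179.9, -0.1, -11.4]
contact_force: [0.1, -0.4, 0.1]
gripper_width: 0.0358
```

Run:
```python
from h import *
s=grab('scene','s11.png');grab('side','d11.png');print(s['tcp_pos'],s['contact_force'])
a=V('s11').img[200:310,180:310];b=V('d11').img[100:210,150:280]
cv2.imwrite('pics/c11.png',np.hstack([cv2.resize(i[:,:,::-1],None,fx=3,fy=3,interpolation=cv2.INTER_CUBIC) for i in(a,b)]))
```

```text
[0.45875457 0.23476137 0.02731431] [ 0.12383776 -0.41255123  0.12719626]
```

View pics/c11.png

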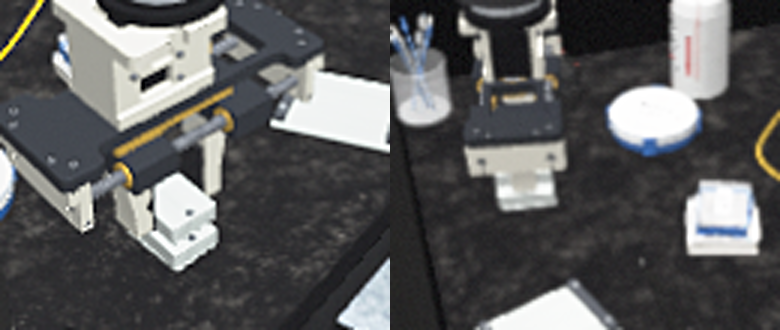

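>>> apply_moves --commands '[{"dp": [0, 0, 3], "yaw": 0, "grip": 0.2}, {"dp": [0, 0, 6], "yaw": 0, "grip": 0.2}, {"dp": [0, 0, 7], "yaw": 0, "grip": 0.2}, {"dp": [0, 0, 8], "yaw": 0, "grip": 0.2}, {"dp": [0, 0, 8], "yaw": 0, "grip": 0.2}, {"dp": [0, 0, 8], "yaw": 0, "grip": 0.2}]'

```text
time_s: 20.25
tcp_pos: [0.4583, 0.2343, 0.0185]
eef_rot: [-180.0, -0.0, -11.4]
contact_force: [-0.5, -0.4, -1.1]
gripper_width: 0.0357
```

>>> apply_moves --commands '[{"dp": [0, 0, 0.7], "yaw": 0, "grip": 0.2}, {"dp": [0, 0, 0.7], "yaw": 0, "grip": 0.2}, {"dp": [0, 0, 0.7], "yaw": 0, "grip": 0.2}]'

```text
time_s: 20.62
tcp_pos: [0.4584, 0.2344, 0.018]
eef_rot: [-180.0, -0.0, -11.4]
contact_force: [-1.2, -0.5, 2.8]
gripper_width: 0.0362
```

>>> apply_moves --commands '[{"dp": [0, 0, 0.7], "yaw": 0, "grip": 0.2}, {"dp": [0, 0, 0.7], "yaw": 0, "grip": 0.2}, {"dp": [0, 0, 0.7], "yaw": 0, "grip": 0.2}]'

```text
time_s: 21.0
tcp_pos: [0.4584, 0.2344, 0.0179]
eef_rot: [-180.0, -0.0, -11.4]
contact_force: [-4.3, -1.2, 11.4]
gripper_width: 0.0358
```

>>> apply_moves --commands '[{"dp": [0, 0, -0.6], "yaw": 0, "grip": 0.2}, {"dp": [0, 0, -0.6], "yaw": 0, "grip": 0.2}]'

```text
time_s: 21.25
tcp_pos: [0.4584, 0.2344, 0.0179]
eef_rot: [-180.0, -0.0, -11.4]
contact_force: [-1.9, -1.3, 6.6]
gripper_width: 0.0358
```

>>> apply_moves --commands '[{"dp": [0, 0, -0.6], "yaw": 0, "grip": 0.42}, {"dp": [0, 0, -0.6], "yaw": 0, "grip": 0.46}, {"dp": [0, 0, -0.6], "yaw": 0, "grip": 0.55}, {"dp": [0, 0, -0.6], "yaw": 0, "grip": 0.65}, {"dp": [0, 0, -0.6], "yaw": 0, "grip": 0.65}, {"dp": [0, 0, -10], "yaw": 0, "grip": 0.65}, {"dp": [0, 0, -30], "yaw": 0, "grip": 0.7}, {"dp": [0, 0, -65], "yaw": 0, "grip": 1}, {"dp": [-20, 0, -105], "yaw": 0, "grip": 1}, {"dp": [-45, 0, -140], "yaw": 0, "grip": 1}, {"dp": [-60, 0, -155], "yaw": 0, "grip": 1}, {"dp": [-60, 0, -155], "yaw": 0, "grip": 1}]'

```text
time_s: 22.75
tcp_pos: [0.3991, 0.2468, 0.174]
eef_rot: [-179.8, -0.1, -11.4]
contact_force: [0.3, -0.4, -0.7]
gripper_width: 0.0873
```

>>> apply_moves --commands '[{"dp": [0, 0, 0], "yaw": 0, "grip": 1}, {"dp": [0, 0, 0], "yaw": 0, "grip": 1}]'

```text
time_s: 23.0
tcp_pos: [0.3995, 0.2457, 0.1715]
eef_rot: [179.9, 0.1, -11.5]
contact_force: [-0.6, -0.3, 0.7]
gripper_width: 0.0876
```

Run:
```python
from h import *
s=grab('wrist','w12.png');print(s['time_s'],s['tcp_pos'],s['eef_rot']);grab('side','d12.png');grab('scene','s12.png')
v=V('w12');r=dots(v,225,60,290,170,.0285)
P=[a[2] for a in r];print(np.mean(P,0),np.degrees(np.arctan2(*(P[0]-P[1])[::-1])),np.linalg.norm(P[0]-P[1]),r)
a=V('s12').img[250:300,210:265];b=V('d12').img[140:190,170:225];w=v.img[80:160,215:303]
cv2.imwrite('pics/c12.png',np.hstack([cv2.resize(i[:,:,::-1],(264,240),interpolation=cv2.INTER_CUBIC) for i in(a,b,w)]))
```

```text
23.0 [0.39946726 0.24567425 0.17149319] [ 1.79879525e+02  5.62232089e-02 -1.14774252e+01]
[0.45932992 0.23457296] -11.456688663784297 0.04114331010477813 [(np.int32(25), [np.float64(254.69499527856468), np.float64(100.79036827195468)], array([0.47949169, 0.23048687])), (np.int32(21), [np.float64(254.74963235294118), np.float64(144.7408088235294)], array([0.43916816, 0.23865905]))]
```

View pics/c12.png

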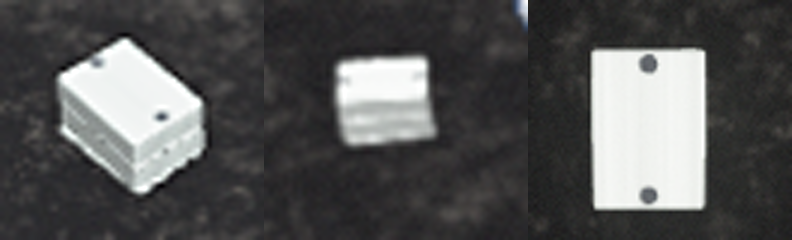

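>>> apply_moves --commands '[{"dp": [15, 5, 0], "yaw": 0.02, "grip": 1}, {"dp": [45, 15, 0], "yaw": 0.05, "grip": 1}, {"dp": [80, 26, 0], "yaw": 0.09, "grip": 1}, {"dp": [120, 40, 5], "yaw": 0.13, "grip": 1}, {"dp": [150, 50, 12], "yaw": 0.16, "grip": 1}, {"dp": [170, 56, 18], "yaw": 0.183, "grip": 1}, {"dp": [175, 58, 18], "yaw": 0.183, "grip": 1}, {"dp": [175, 58, 18], "yaw": 0.183, "grip": 1}, {"dp": [175, 58, 18], "yaw": 0.183, "grip": 1}, {"dp": [175, 58, 18], "yaw": 0.183, "grip": 1}]'

```text
time_s: 24.4
tcp_pos: [0.5591, 0.1552, 0.1552]
eef_rot: [-180.0, -0.0, -21.9]
contact_force: [-0.9, 0.2, -0.4]
gripper_width: 0.0875
```

Run:
```python
from h import *
s=grab('wrist','w13.png');print(s['time_s'],s['tcp_pos'],s['eef_rot'])
v=V('w13')
cv2.imwrite('pics/w13c.png',cv2.resize(v.img[65:175,200:310,::-1],None,fx=5.4,fy=5.4,interpolation=cv2.INTER_CUBIC))
grab('scene','s13.png');grab('side','d13.png')
a=V('s13').img[190:250,180:250];b=V('d13').img[140:200,230:300]
cv2.imwrite('pics/c13.png',np.hstack([cv2.resize(i[:,:,::-1],None,fx=5,fy=5,interpolation=cv2.INTER_CUBIC) for i in(a,b)]))
```

```text
24.4 [0.55910917 0.15521318 0.15517752] [-1.79958373e+02 -2.30991112e-02 -2.18702151e+01]
```

View pics/w13c.png

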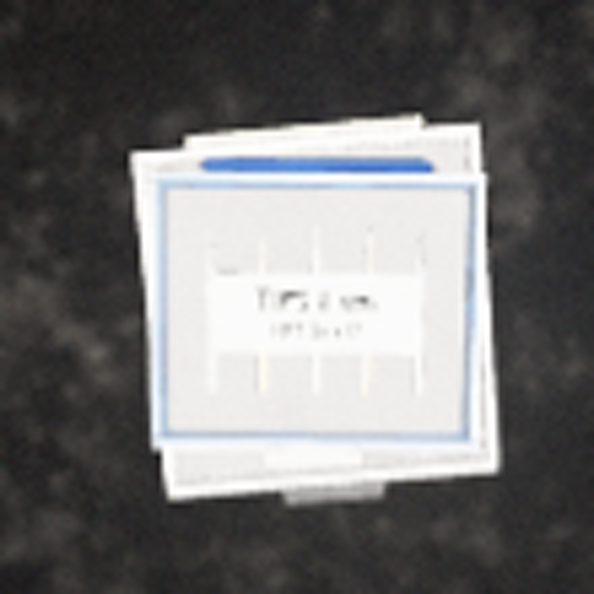

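View pics/c13.png

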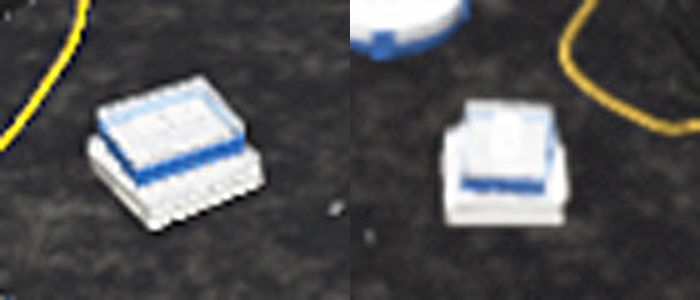

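Run:
```python
from h import *
v=V('w13')
f=lambda p:np.array(p,float)/5.4+[200,65]-0.4
for nm,q in (('blue lines',[[163,183],[477,184],[467,438],[159,438]]),('outer',[[157,176],[487,174],[471,443],[152,446]])):
    C=v.onz(f(q),.034)[:,:2];print(nm,C.round(4).tolist(),C.mean(0).round(4))
    for i in range(4):
        d=C[(i+1)%4]-C[i];print(np.linalg.norm(d).round(4),np.degrees(np.arctan2(d[1],d[0])).round(2))
q=[[133,153],[480,125],[499,470],[170,500]]
C=v.onz(f(q),.016)[:,:2];print('clear',C.round(4).tolist(),C.mean(0).round(4))
for i in range(4):
    d=C[(i+1)%4]-C[i];print(np.linalg.norm(d).round(4),np.degrees(np.arctan2(d[1],d[0])).round(2))
```

```text
blue lines [[0.6444, 0.1462], [0.6254, 0.0993], [0.5878, 0.1152], [0.6069, 0.1627]] [0.6161 0.1308]
0.0506 -112.04
0.0409 157.04
0.0512 68.13
0.041 -23.82
outer [[0.6458, 0.1466], [0.6263, 0.0972], [0.5868, 0.1149], [0.6061, 0.1643]] [0.6162 0.1308]
0.0531 -111.52
0.0433 155.91
0.0531 68.67
0.0435 -24.04
clear [[0.6524, 0.15], [0.6346, 0.0933], [0.5782, 0.1109], [0.595, 0.1673]] [0.615  0.1304]
0.0594 -107.42
0.0591 162.67
0.0588 73.36
0.0599 -16.78
```

>>> apply_moves --commands '[{"dp": [20, 0, 0], "yaw": 0.009, "grip": 1}, {"dp": [45, 0.5, 10], "yaw": 0.009, "grip": 1}, {"dp": [60.8, 0.7, 25], "yaw": 0.009, "grip": 1}, {"dp": [60.8, 0.7, 55], "yaw": 0.009, "grip": 1}, {"dp": [60.8, 0.7, 90], "yaw": 0.009, "grip": 1}, {"dp": [60.8, 0.7, 115], "yaw": 0.009, "grip": 1}, {"dp": [60.8, 0.7, 128], "yaw": 0.009, "grip": 1}, {"dp": [60.8, 0.7, 134], "yaw": 0.009, "grip": 1}, {"dp": [60.8, 0.7, 135.5], "yaw": 0.009, "grip": 1}, {"dp": [60.8, 0.7, 135.5], "yaw": 0.009, "grip": 0.9}, {"dp": [60.8, 0.7, 135.5], "yaw": 0.009, "grip": 0.8}, {"dp": [60.8, 0.7, 135.5], "yaw": 0.009, "grip": 0.8}]'

```text
time_s: 26.05
tcp_pos: [0.6158, 0.1314, 0.0197]
eef_rot: [-180.0, -0.0, -22.4]
contact_force: [-0.5, -0.4, -0.4]
gripper_width: 0.0707
```

>>> apply_moves --commands '[{"dp": [0, 0, 0], "yaw": 0, "grip": 0.72}, {"dp": [0, 0, 0], "yaw": 0, "grip": 0.67}, {"dp": [0, 0, 0], "yaw": 0, "grip": 0.63}, {"dp": [0, 0, 0], "yaw": 0, "grip": 0.58}, {"dp": [0, 0, 0], "yaw": 0, "grip": 0.5}, {"dp": [0, 0, 0], "yaw": 0, "grip": 0.4}, {"dp": [0, 0, 0], "yaw": 0, "grip": 0.4}, {"dp": [0, 0, 0], "yaw": 0, "grip": 0.4}]' --newtons 15

```text
time_s: 27.05
tcp_pos: [0.6156, 0.1312, 0.0191]
eef_rot: [180.0, 0.0, -22.4]
contact_force: [-0.9, -0.5, 0.1]
gripper_width: 0.0551
```

Run:
```python
from h import *
s=grab('scene','s14.png');grab('side','d14.png')
a=V('s14').img[150:250,140:270];b=V('d14').img[110:210,200:330]
cv2.imwrite('pics/c14.png',np.hstack([cv2.resize(i[:,:,::-1],None,fx=3,fy=3,interpolation=cv2.INTER_CUBIC) for i in(a,b)]))
```

```text
(no output)
```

View pics/c14.png

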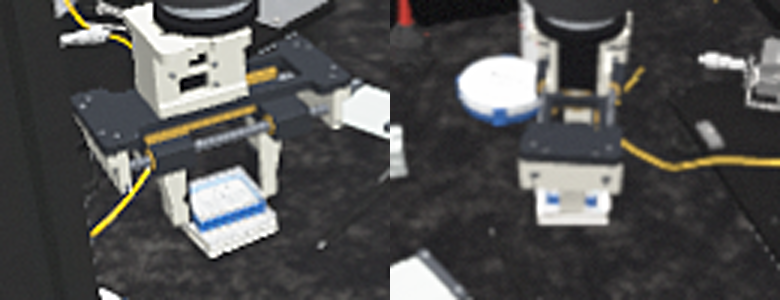

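>>> apply_moves --commands '[{"dp": [0, 0, -3], "yaw": 0, "grip": 0.4}, {"dp": [0, 0, -8], "yaw": 0, "grip": 0.4}, {"dp": [0, 0, -25], "yaw": 0, "grip": 0.4}, {"dp": [0, 0, -55], "yaw": 0, "grip": 0.4}, {"dp": [0, 0, -95], "yaw": 0, "grip": 0.4}, {"dp": [3, 20, -135], "yaw": -0.05, "grip": 0.4}, {"dp": [8, 55, -165], "yaw": -0.13, "grip": 0.4}, {"dp": [14, 95, -180], "yaw": -0.22, "grip": 0.4}, {"dp": [20, 135, -180], "yaw": -0.31, "grip": 0.4}, {"dp": [27, 175, -180], "yaw": -0.4, "grip": 0.4}, {"dp": [32, 207, -180], "yaw": -0.45, "grip": 0.4}, {"dp": [34, 220, -180], "yaw": -0.464, "grip": 0.4}]'

```text
time_s: 28.65
tcp_pos: [0.5626, -0.0865, 0.2006]
eef_rot: [-180.0, -0.1, 4.1]
contact_force: [0.1, 0.5, -0.4]
gripper_width: 0.055
```

>>> apply_moves --commands '[{"dp": [0, 0, 0], "yaw": 0, "grip": 0.4}, {"dp": [0, 0, 0], "yaw": 0, "grip": 0.4}, {"dp": [0, 0, 0], "yaw": 0, "grip": 0.4}]'

```text
time_s: 29.02
tcp_pos: [0.5633, -0.0843, 0.1992]
eef_rot: [-180.0, -0.0, 4.2]
contact_force: [-1.0, -0.1, -0.8]
gripper_width: 0.0552
```

Run:
```python
from h import *
s=grab('wrist','w15.png');print(s['time_s'],s['tcp_pos'],s['eef_rot'],s['gripper_width'])
v=V('w15')
cv2.imwrite('pics/w15c.png',cv2.resize(v.img[60:180,190:310,::-1],None,fx=5,fy=5,interpolation=cv2.INTER_CUBIC))
```

```text
29.025 [ 0.5632915  -0.08426475  0.19920975] [-1.79996638e+02 -3.25080459e-03  4.17699685e+00] 0.0552221385872056
```

View pics/w15.png

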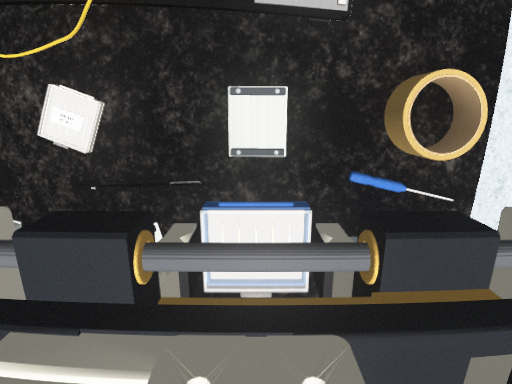

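View pics/w15c.png

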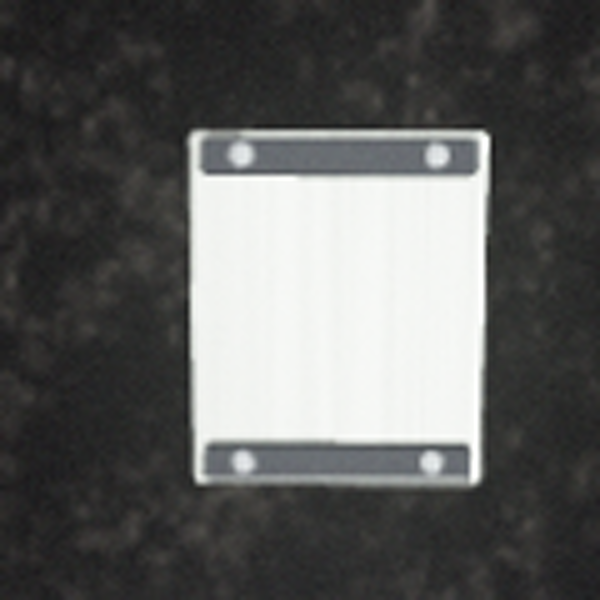

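Run:
```python
from h import *
v=V('w15');s=np.array([.56329,-.08427,.19921])
f=lambda p:np.array(p,float)/5+[190,60]-0.4
def q(n,pts,z):
    C=v.onz(pts,z)[:,:2];print(n,C.round(4).tolist(),C.mean(0).round(4))
    for i in range(4):
        d=C[(i+1)%4]-C[i];print(np.linalg.norm(d).round(4),np.degrees(np.arctan2(d[1],d[0])).round(2))
    return C.mean(0)
c1=q('screws',f([[241,154],[437,154],[432,461],[243,461]]),.012)
c2=q('plate',f([[190,132],[490,131],[483,486],[196,486]]),.004)
cv2.imwrite('pics/w15d.png',cv2.resize(v.img[195:305,190:325,::-1],None,fx=5,fy=5,interpolation=cv2.INTER_CUBIC))
```

```text
screws [[0.6562, -0.0584], [0.6592, -0.1003], [0.5935, -0.1049], [0.5905, -0.0628]] [ 0.6248 -0.0816]
0.042 -85.82
0.0659 -175.98
0.0422 94.17
0.0659 3.85
plate [[0.6606, -0.0465], [0.6656, -0.1119], [0.5878, -0.1176], [0.583, -0.052]] [ 0.6243 -0.082 ]
0.0656 -85.63
0.078 -175.77
0.0658 94.17
0.0778 4.08
```

View pics/w15d.png

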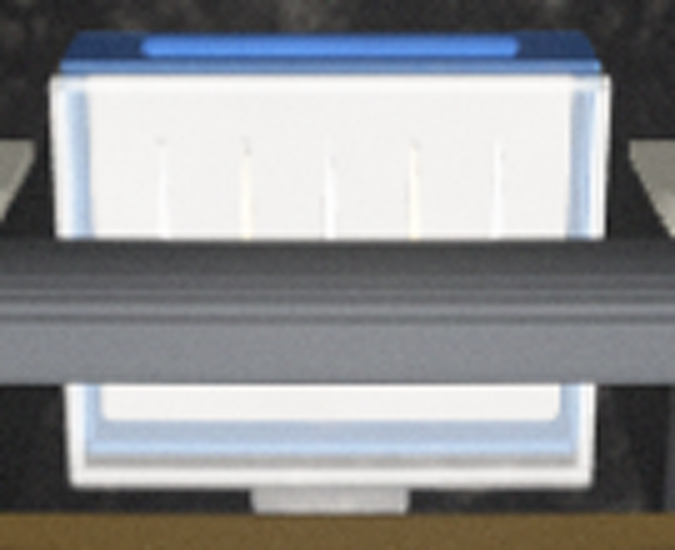

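Run:
```python
from h import *
v=V('w15');s=np.array([.5633,-.0850,.1995])
f=lambda p:np.array(p,float)/5+[190,195]-0.4
for dz in (.010,.0147):
    C=v.onz(f([[52,77],[610,77],[592,487],[72,487],[330,512]]),.1992+dz)[:,:2]-np.array([.56329,-.08427])
    t=np.radians(4.18);ax=np.array([np.cos(t),np.sin(t)]);ay=np.array([np.sin(t),-np.cos(t)])
    print(dz,(C@np.c_[ax,ay]*1000).round(1).tolist())
```

```text
0.01 [[22.0, -27.8], [21.9, 28.1], [-24.6, 28.4], [-24.6, -28.0], [-27.6, 0.0]]
0.0147 [[23.4, -26.9], [23.4, 27.2], [-21.7, 27.5], [-21.7, -27.1], [-24.5, 0.0]]
```

>>> apply_moves --commands '[{"dp": [20, 0.2, 0], "yaw": 0, "grip": 0.4}, {"dp": [45, 0.4, 5], "yaw": 0, "grip": 0.4}, {"dp": [60.9, 0.6, 20], "yaw": 0, "grip": 0.4}, {"dp": [60.9, 0.6, 55], "yaw": 0, "grip": 0.4}, {"dp": [60.9, 0.6, 95], "yaw": 0, "grip": 0.4}, {"dp": [60.9, 0.6, 130], "yaw": 0, "grip": 0.4}, {"dp": [60.9, 0.6, 157], "yaw": 0, "grip": 0.4}, {"dp": [60.9, 0.6, 172], "yaw": 0, "grip": 0.4}, {"dp": [60.9, 0.6, 178], "yaw": 0, "grip": 0.4}, {"dp": [60.9, 0.6, 178], "yaw": 0, "grip": 0.4}, {"dp": [60.9, 0.6, 178], "yaw": 0, "grip": 0.4}]'

```text
time_s: 30.45
tcp_pos: [0.6245, -0.0811, 0.0222]
eef_rot: [-180.0, -0.1, 4.1]
contact_force: [0.5, 0.3, -1.0]
gripper_width: 0.0554
```

Run:
```python
from h import *
s=grab('scene','s16.png');grab('side','d16.png');print(s['tcp_pos'],s['contact_force'])
a=V('s16').img[130:220,200:310];b=V('d16').img[180:270,240:350]
cv2.imwrite('pics/c16.png',np.hstack([cv2.resize(i[:,:,::-1],None,fx=3.6,fy=3.6,interpolation=cv2.INTER_CUBIC) for i in(a,b)]))
```

```text
[ 0.62454259 -0.08114877  0.02223045] [ 0.46027089  0.33003633 -0.9831278 ]
```

View pics/c16.png

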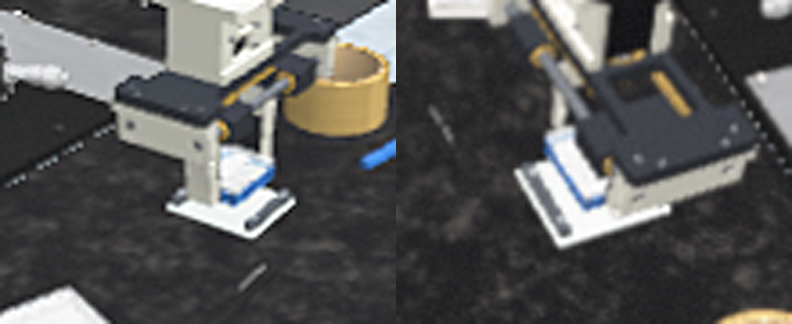

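>>> apply_moves --commands '[{"dp": [0, 0, 5], "yaw": 0, "grip": 0.4}, {"dp": [0, 0, 9], "yaw": 0, "grip": 0.4}, {"dp": [0, 0, 12], "yaw": 0, "grip": 0.4}, {"dp": [0, 0, 13], "yaw": 0, "grip": 0.4}, {"dp": [0, 0, 13.4], "yaw": 0, "grip": 0.4}, {"dp": [0, 0, 13.4], "yaw": 0, "grip": 0.4}]'

```text
time_s: 31.3
tcp_pos: [0.6239, -0.0813, 0.0078]
eef_rot: [180.0, -0.0, 4.1]
contact_force: [-0.0, 0.4, -0.6]
gripper_width: 0.0555
```

>>> apply_moves --commands '[{"dp": [0, 0, 0.6], "yaw": 0, "grip": 0.4}, {"dp": [0, 0, 0.6], "yaw": 0, "grip": 0.4}, {"dp": [0, 0, 0.6], "yaw": 0, "grip": 0.4}]'

```text
time_s: 31.68
tcp_pos: [0.6239, -0.0813, 0.0072]
eef_rot: [180.0, -0.0, 4.1]
contact_force: [-0.3, 0.7, 0.4]
gripper_width: 0.0551
```

>>> apply_moves --commands '[{"dp": [0, 0, 0.5], "yaw": 0, "grip": 0.4}, {"dp": [0, 0, 0.5], "yaw": 0, "grip": 0.4}]'

```text
time_s: 31.92
tcp_pos: [0.6239, -0.0813, 0.0067]
eef_rot: [180.0, -0.0, 4.1]
contact_force: [0.0, 0.2, 0.4]
gripper_width: 0.0552
```

>>> apply_moves --commands '[{"dp": [0, 0, 0.5], "yaw": 0, "grip": 0.4}, {"dp": [0, 0, 0.5], "yaw": 0, "grip": 0.4}]'

```text
time_s: 32.17
tcp_pos: [0.6239, -0.0813, 0.0067]
eef_rot: [180.0, -0.0, 4.1]
contact_force: [-1.6, 0.5, 4.4]
gripper_width: 0.055
```

>>> apply_moves --commands '[{"dp": [0, 0, 0.4], "yaw": 0, "grip": 0.4}, {"dp": [0, 0, 0.4], "yaw": 0, "grip": 0.4}]'

```text
time_s: 32.42
tcp_pos: [0.6239, -0.0812, 0.0067]
eef_rot: [180.0, -0.0, 4.2]
contact_force: [-4.2, 0.9, 8.6]
gripper_width: 0.0551
```

Touching. Ease off, release, rise, and look.

>>> apply_moves --commands '[{"dp": [0, 0, -0.7], "yaw": 0, "grip": 0.4}, {"dp": [0, 0, -0.7], "yaw": 0, "grip": 0.64}, {"dp": [0, 0, -0.7], "yaw": 0, "grip": 0.68}, {"dp": [0, 0, -0.7], "yaw": 0, "grip": 0.8}, {"dp": [0, 0, -0.7], "yaw": 0, "grip": 0.95}, {"dp": [0, 0, -0.7], "yaw": 0, "grip": 0.95}, {"dp": [0, 0, -8], "yaw": 0, "grip": 0.95}, {"dp": [0, 0, -28], "yaw": 0, "grip": 0.95}, {"dp": [0, 0, -65], "yaw": 0, "grip": 1}, {"dp": [-20, 0, -105], "yaw": 0, "grip": 1}, {"dp": [-50, 0, -140], "yaw": 0, "grip": 1}, {"dp": [-62, 0, -150], "yaw": 0, "grip": 1}]'

```text
time_s: 33.92
tcp_pos: [0.562, -0.0858, 0.1589]
eef_rot: [-180.0, -0.3, 4.2]
contact_force: [0.7, -0.2, 0.3]
gripper_width: 0.0879
```

>>> apply_moves --commands '[{"dp": [0, 0, 0], "yaw": 0, "grip": 1}, {"dp": [0, 0, 0], "yaw": 0, "grip": 1}, {"dp": [0, 0, 0], "yaw": 0, "grip": 1}]'

```text
time_s: 34.3
tcp_pos: [0.562, -0.0857, 0.1544]
eef_rot: [180.0, 0.1, 4.1]
contact_force: [-0.5, 0.3, -0.2]
gripper_width: 0.0877
```

Run:
```python
from h import *
s=grab('wrist','w17.png');print(s['time_s'],s['tcp_pos'],s['eef_rot'],s['gripper_width'])
v=V('w17')
cv2.imwrite('pics/w17c.png',cv2.resize(v.img[50:180,180:320,::-1],None,fx=4.5,fy=4.5,interpolation=cv2.INTER_CUBIC))
grab('scene','s17.png');grab('side','d17.png')
a=V('s17').img[160:210,230:300];b=V('d17').img[205:255,260:330]
cv2.imwrite('pics/c17.png',np.hstack([cv2.resize(i[:,:,::-1],None,fx=5,fy=5,interpolation=cv2.INTER_CUBIC) for i in(a,b)]))
```

```text
34.3 [ 0.56197349 -0.08573057  0.15436875] [1.79988906e+02 1.27291038e-01 4.13134299e+00] 0.0877156316284838
```

View pics/w17c.png

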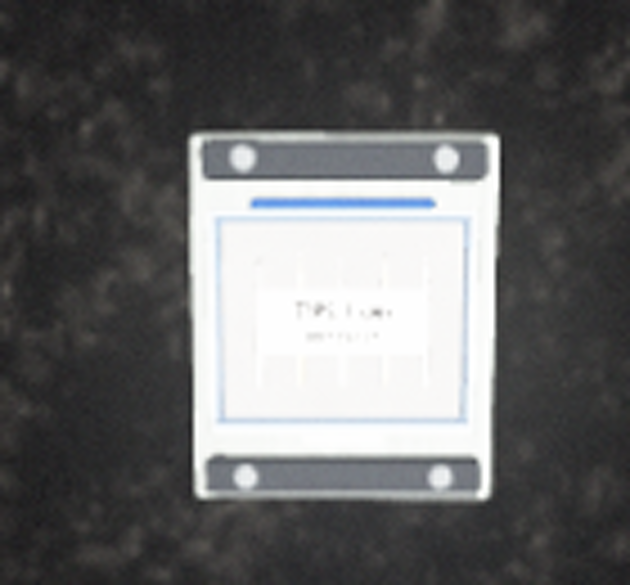

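View pics/c17.png

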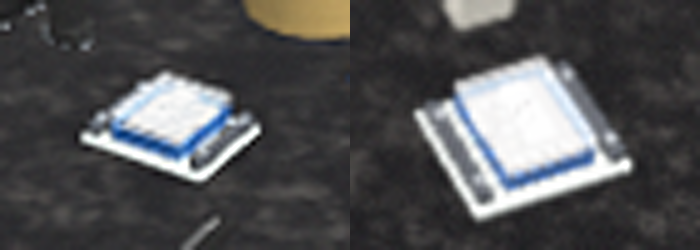

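>>> apply_moves --commands '[{"dp": [1, -15, 0], "yaw": 0.03, "grip": 1}, {"dp": [3, -50, 0], "yaw": 0.09, "grip": 1}, {"dp": [5, -90, 0], "yaw": 0.15, "grip": 1}, {"dp": [7, -135, 0], "yaw": 0.22, "grip": 1}, {"dp": [9, -180, 0], "yaw": 0.29, "grip": 1}, {"dp": [11, -215, 0], "yaw": 0.35, "grip": 1}, {"dp": [12, -234, 0], "yaw": 0.373, "grip": 1}, {"dp": [12, -234, 0], "yaw": 0.373, "grip": 1}, {"dp": [12, -234, 0], "yaw": 0.373, "grip": 1}, {"dp": [12, -234, 0], "yaw": 0.373, "grip": 1}]'

```text
time_s: 35.7
tcp_pos: [0.5571, 0.1477, 0.1556]
eef_rot: [180.0, 0.0, -17.3]
contact_force: [-0.8, -0.5, -0.4]
gripper_width: 0.0876
```

Run:
```python
from h import *
s=grab('wrist','w18.png');print(s['time_s'],s['tcp_pos'],s['eef_rot'],s['gripper_width'])
v=V('w18')
cv2.imwrite('pics/w18c.png',cv2.resize(v.img[60:180,190:320,::-1],None,fx=5,fy=5,interpolation=cv2.INTER_CUBIC))
```

```text
35.7 [0.55705465 0.14774685 0.15564461] [ 1.79983941e+02  1.14019311e-02 -1.72698313e+01] 0.08757491791597731
```

View pics/w18c.png

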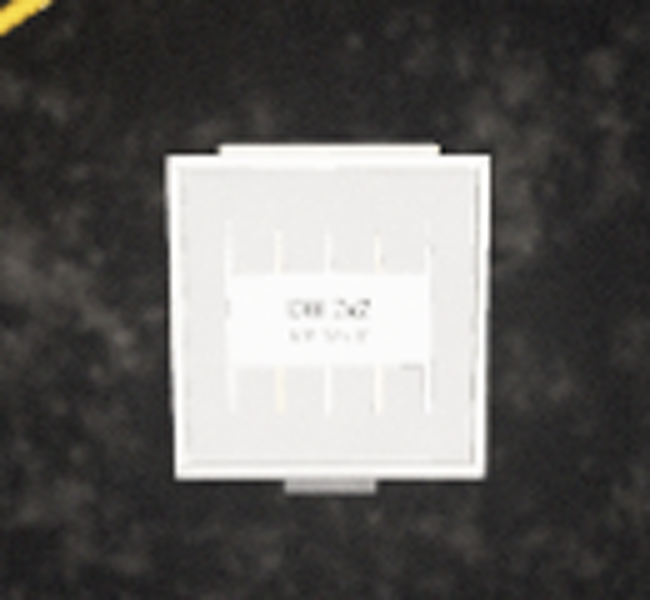

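Run:
```python
from h import *
v=V('w18')
f=lambda p:np.array(p,float)/5+[190,60]-0.4
C=v.onz(f([[166,156],[491,156],[486,478],[177,480]]),.016)[:,:2];print(C.round(4).tolist(),C.mean(0).round(4))
for i in range(4):
        d=C[(i+1)%4]-C[i];print(np.linalg.norm(d).round(4),np.degrees(np.arctan2(d[1],d[0])).round(2))
```

```text
[[0.6526, 0.1504], [0.6347, 0.0931], [0.5776, 0.1105], [0.5949, 0.1676]] [0.615  0.1304]
0.06 -107.29
0.0597 163.05
0.0596 73.09
0.0601 -16.55
```

>>> apply_moves --commands '[{"dp": [20, 0, 0], "yaw": 0, "grip": 1}, {"dp": [45, 0, 10], "yaw": 0, "grip": 1}, {"dp": [59.9, 0, 25], "yaw": 0, "grip": 1}, {"dp": [59.9, 0, 60], "yaw": 0, "grip": 1}, {"dp": [59.9, 0, 95], "yaw": 0, "grip": 1}, {"dp": [59.9, 0, 122], "yaw": 0, "grip": 1}, {"dp": [59.9, 0, 140], "yaw": 0, "grip": 1}, {"dp": [59.9, 0, 147], "yaw": 0, "grip": 1}, {"dp": [59.9, 0, 149], "yaw": 0, "grip": 1}, {"dp": [59.9, 0, 150], "yaw": 0, "grip": 1}, {"dp": [59.9, 0, 150.5], "yaw": 0, "grip": 1}, {"dp": [59.9, 0, 150.5], "yaw": 0, "grip": 0.9}]'

```text
time_s: 37.25
tcp_pos: [0.6145, 0.1309, 0.0059]
eef_rot: [-180.0, -0.0, -17.2]
contact_force: [-0.2, 0.8, 0.5]
gripper_width: 0.0825
```

>>> apply_moves --commands '[{"dp": [0, 0, 0], "yaw": 0, "grip": 0.78}, {"dp": [0, 0, 0], "yaw": 0, "grip": 0.72}, {"dp": [0, 0, 0], "yaw": 0, "grip": 0.68}, {"dp": [0, 0, 0], "yaw": 0, "grip": 0.62}, {"dp": [0, 0, 0], "yaw": 0, "grip": 0.5}, {"dp": [0, 0, 0], "yaw": 0, "grip": 0.45}, {"dp": [0, 0, 0], "yaw": 0, "grip": 0.45}, {"dp": [0, 0, 0], "yaw": 0, "grip": 0.45}]' --newtons 15

```text
time_s: 38.25
tcp_pos: [0.6143, 0.1307, 0.0053]
eef_rot: [180.0, 0.0, -17.2]
contact_force: [-0.1, -0.1, 0.5]
gripper_width: 0.0604
```

>>> apply_moves --commands '[{"dp": [0, 0, -3], "yaw": 0, "grip": 0.45}, {"dp": [0, 0, -10], "yaw": 0, "grip": 0.45}, {"dp": [0, 0, -35], "yaw": 0, "grip": 0.45}, {"dp": [0, 0, -70], "yaw": 0, "grip": 0.45}, {"dp": [0, 0, -110], "yaw": 0, "grip": 0.45}, {"dp": [-14, 12, -150], "yaw": -0.05, "grip": 0.45}, {"dp": [-38, 32, -185], "yaw": -0.14, "grip": 0.45}, {"dp": [-68, 58, -205], "yaw": -0.26, "grip": 0.45}, {"dp": [-98, 84, -214], "yaw": -0.38, "grip": 0.45}, {"dp": [-130, 111, -214], "yaw": -0.5, "grip": 0.45}, {"dp": [-154, 132, -214], "yaw": -0.6, "grip": 0.45}, {"dp": [-164, 140, -214], "yaw": -0.628, "grip": 0.45}]'

```text
time_s: 39.75
tcp_pos: [0.4149, 0.045, 0.22]
eef_rot: [-180.0, -0.1, 18.8]
contact_force: [0.2, 0.9, 0.3]
gripper_width: 0.0597
```

>>> apply_moves --commands '[{"dp": [0, 0, 0], "yaw": 0, "grip": 0.45}, {"dp": [0, 0, 0], "yaw": 0, "grip": 0.45}, {"dp": [0, 0, 0], "yaw": 0, "grip": 0.45}]'

```text
time_s: 40.12
tcp_pos: [0.4168, 0.046, 0.219]
eef_rot: [180.0, 0.0, 18.7]
contact_force: [0.8, -0.4, -0.8]
gripper_width: 0.06
```

Run:
```python
from h import *
s=grab('wrist','w19.png');print(s['time_s'],s['tcp_pos'],s['eef_rot'],s['gripper_width'])
v=V('w19')
cv2.imwrite('pics/w19c.png',cv2.resize(v.img[85:215,190:330,::-1],None,fx=4.5,fy=4.5,interpolation=cv2.INTER_CUBIC))
```

```text
40.125 [0.41682306 0.04599196 0.21902965] [1.79984846e+02 3.97380611e-02 1.87134065e+01] 0.06004788499800708
```

View pics/w19.png

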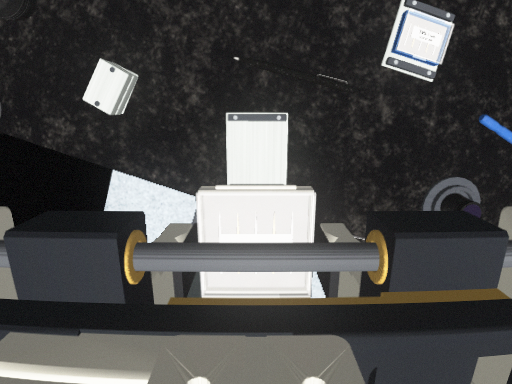

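View pics/w19c.png

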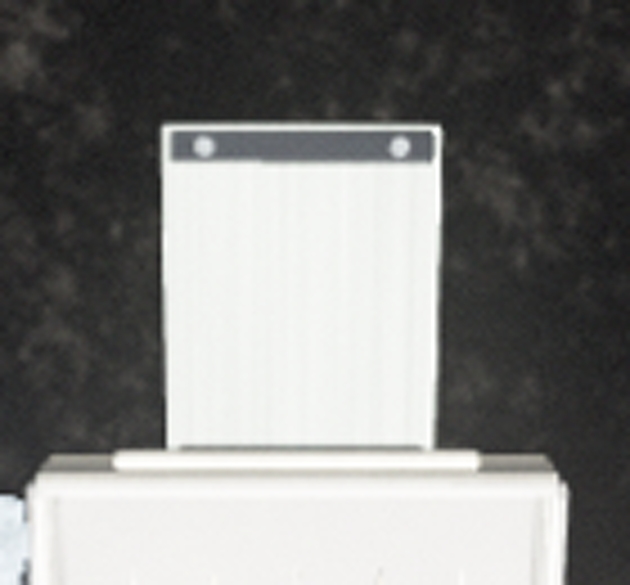

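Run:
```python
from h import *
v=V('w19')
f=lambda p:np.array(p,float)/4.5+[190,85]-0.4
C=v.onz(f([[162,126],[441,126]]),.004)[:,:2];S=v.onz(f([[205,147],[400,147]]),.012)[:,:2];I=v.onz(f([[170,161],[433,161]]),.012)[:,:2];I2=v.onz(f([[172,447],[428,447]]),.012)[:,:2]
for n,A,k in(('edge',C,.048),('screw',S,0),('inner',I,.038),('inner2',I2,-.038)):
    d=A[0]-A[1];a=np.arctan2(-d[0],d[1]);u=np.array([np.cos(a),np.sin(a)]);m=A.mean(0)
    u=np.array([np.cos(np.radians(18.7)),np.sin(np.radians(18.7))]);print(n,m.round(4),np.linalg.norm(d).round(4),'yaw',np.degrees(a).round(2),'c',(m-k*u).round(4))
s=np.array([.41682,.04599])
cv2.imwrite('pics/w19d.png',cv2.resize(v.img[180:305,190:325,::-1],None,fx=4.8,fy=4.8,interpolation=cv2.INTER_CUBIC))
```

```text
edge [0.4849 0.0672] 0.0728 yaw 18.71 c [0.4395 0.0518]
screw [0.4799 0.0653] 0.0499 yaw 18.71 c [0.4799 0.0653]
inner [0.4766 0.0644] 0.0674 yaw 18.71 c [0.4406 0.0522]
inner2 [0.4053 0.0406] 0.0688 yaw 18.69 c [0.4413 0.0528]
```

View pics/w19d.png

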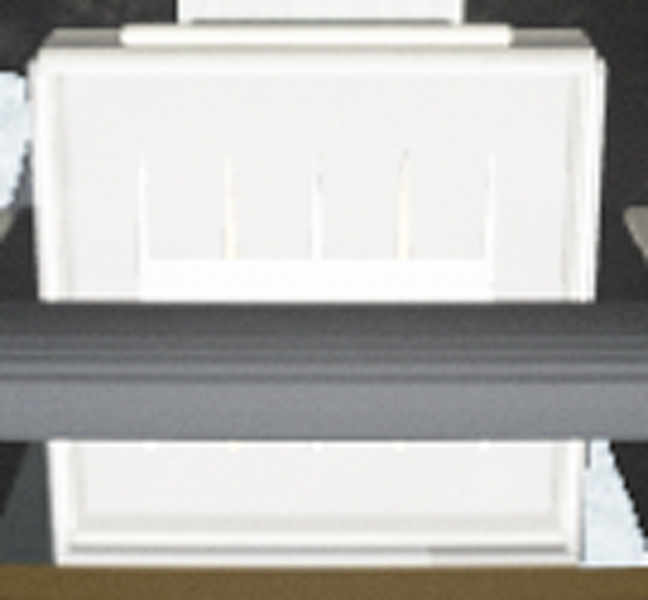

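Run:
```python
from h import *
v=V('w19')
f=lambda p:np.array(p,float)/4.8+[190,180]-0.4
t=np.radians(18.71);M=np.c_[[np.cos(t),np.sin(t)],[np.sin(t),-np.cos(t)]]
C=v.onz(f([[32,65],[605,65],[60,540],[580,540],[60,562],[580,562]]),.219+.0105)[:,:2]-np.array([.41682,.04599]);print((C@M*1000).round(1).tolist())
```

```text
[[30.7, -28.7], [30.7, 30.1], [-24.5, -28.4], [-24.5, 30.1], [-27.3, -28.6], [-27.3, 30.3]]
```

>>> apply_moves --commands '[{"dp": [10, 0.3, 5], "yaw": 0, "grip": 0.45}, {"dp": [22, 0.7, 20], "yaw": 0, "grip": 0.45}, {"dp": [24.4, 0.8, 50], "yaw": 0, "grip": 0.45}, {"dp": [24.4, 0.8, 90], "yaw": 0, "grip": 0.45}, {"dp": [24.4, 0.8, 130], "yaw": 0, "grip": 0.45}, {"dp": [24.4, 0.8, 165], "yaw": 0, "grip": 0.45}, {"dp": [24.4, 0.8, 185], "yaw": 0, "grip": 0.45}, {"dp": [24.4, 0.8, 195], "yaw": 0, "grip": 0.45}, {"dp": [24.4, 0.8, 196], "yaw": 0, "grip": 0.45}, {"dp": [24.4, 0.8, 196], "yaw": 0, "grip": 0.45}, {"dp": [24.4, 0.8, 196], "yaw": 0, "grip": 0.45}]'

```text
time_s: 41.55
tcp_pos: [0.4401, 0.0531, 0.024]
eef_rot: [-180.0, -0.1, 18.8]
contact_force: [0.3, 0.3, -0.4]
gripper_width: 0.0597
```

Run:
```python
from h import *
s=grab('scene','s20.png');grab('side','d20.png');print(s['tcp_pos'],s['contact_force'])
a=V('s20').img[180:270,240:350];b=V('d20').img[160:250,150:260]
cv2.imwrite('pics/c20.png',np.hstack([cv2.resize(i[:,:,::-1],None,fx=3.6,fy=3.6,interpolation=cv2.INTER_CUBIC) for i in(a,b)]))
```

```text
[0.44009504 0.05305885 0.02400474] [ 0.31778328  0.32237193 -0.37073357]
```

View pics/c20.png

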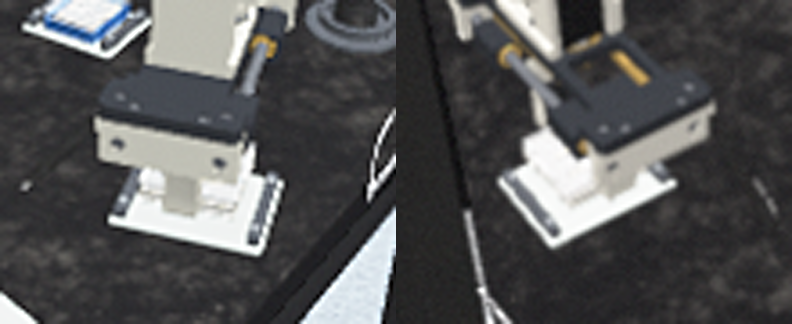

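>>> apply_moves --commands '[{"dp": [0, 0, 5], "yaw": 0, "grip": 0.45}, {"dp": [0, 0, 9], "yaw": 0, "grip": 0.45}, {"dp": [0, 0, 12], "yaw": 0, "grip": 0.45}, {"dp": [0, 0, 13], "yaw": 0, "grip": 0.45}, {"dp": [0, 0, 13.5], "yaw": 0, "grip": 0.45}, {"dp": [0, 0, 13.5], "yaw": 0, "grip": 0.45}]'

```text
time_s: 42.4
tcp_pos: [0.4395, 0.0527, 0.0098]
eef_rot: [180.0, 0.0, 18.7]
contact_force: [0.1, 0.3, -0.7]
gripper_width: 0.0602
```

>>> apply_moves --commands '[{"dp": [0, 0, 0.6], "yaw": 0, "grip": 0.45}, {"dp": [0, 0, 0.6], "yaw": 0, "grip": 0.45}, {"dp": [0, 0, 0.6], "yaw": 0, "grip": 0.45}]'

```text
time_s: 42.78
tcp_pos: [0.4396, 0.0528, 0.0092]
eef_rot: [-180.0, -0.0, 18.7]
contact_force: [-0.6, -0.4, 0.0]
gripper_width: 0.0604
```

>>> apply_moves --commands '[{"dp": [0, 0, 0.5], "yaw": 0, "grip": 0.45}, {"dp": [0, 0, 0.5], "yaw": 0, "grip": 0.45}]'

```text
time_s: 43.02
tcp_pos: [0.4396, 0.0528, 0.0091]
eef_rot: [180.0, -0.0, 18.8]
contact_force: [-2.2, 0.6, 8.9]
gripper_width: 0.0601
```

>>> apply_moves --commands '[{"dp": [0, 0, -0.4], "yaw": 0, "grip": 0.45}, {"dp": [0, 0, -0.4], "yaw": 0, "grip": 0.7}, {"dp": [0, 0, -0.4], "yaw": 0, "grip": 0.74}, {"dp": [0, 0, -0.4], "yaw": 0, "grip": 0.85}, {"dp": [0, 0, -0.4], "yaw": 0, "grip": 1}, {"dp": [0, 0, -0.4], "yaw": 0, "grip": 1}, {"dp": [0, 0, -8], "yaw": 0, "grip": 1}, {"dp": [0, 0, -28], "yaw": 0, "grip": 1}, {"dp": [0, 0, -65], "yaw": 0, "grip": 1}, {"dp": [-5, 0, -110], "yaw": 0, "grip": 1}, {"dp": [-20, 0, -160], "yaw": 0, "grip": 1}, {"dp": [-28, 0, -200], "yaw": 0, "grip": 1}]'

```text
time_s: 44.52
tcp_pos: [0.4125, 0.0435, 0.2113]
eef_rot: [-180.0, -0.1, 18.8]
contact_force: [0.3, 0.2, -0.9]
gripper_width: 0.0876
```

>>> apply_moves --commands '[{"dp": [0, 0, -10], "yaw": 0, "grip": 1}, {"dp": [0, 0, -10], "yaw": 0, "grip": 1}, {"dp": [0, 0, -10], "yaw": 0, "grip": 1}]'

```text
time_s: 44.9
tcp_pos: [0.4124, 0.0435, 0.2175]
eef_rot: [180.0, 0.1, 18.7]
contact_force: [0.9, 1.2, 0.2]
gripper_width: 0.0877
```

Run:
```python
from h import *
s=grab('wrist','w21.png');print(s['time_s'],s['tcp_pos'],s['eef_rot'],s['gripper_width'])
v=V('w21')
grab('scene','s21.png');grab('side','d21.png')
a=V('s21').img[205:255,260:330];b=V('d21').img[185:235,170:240]
cv2.imwrite('pics/c21.png',np.hstack([cv2.resize(i[:,:,::-1],None,fx=5,fy=5,interpolation=cv2.INTER_CUBIC) for i in(a,b)]))
cv2.imwrite('pics/w21c.png',cv2.resize(v.img[95:210,190:330,::-1],None,fx=5,fy=5,interpolation=cv2.INTER_CUBIC))
```

```text
44.9 [0.41241278 0.04349627 0.21751613] [1.79989812e+02 1.18452894e-01 1.87415301e+01] 0.08772292572923453
```

View pics/c21.png

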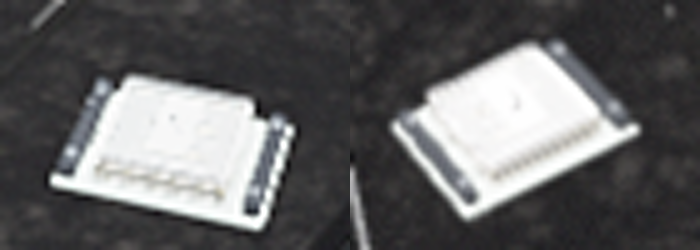

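View pics/w21c.png

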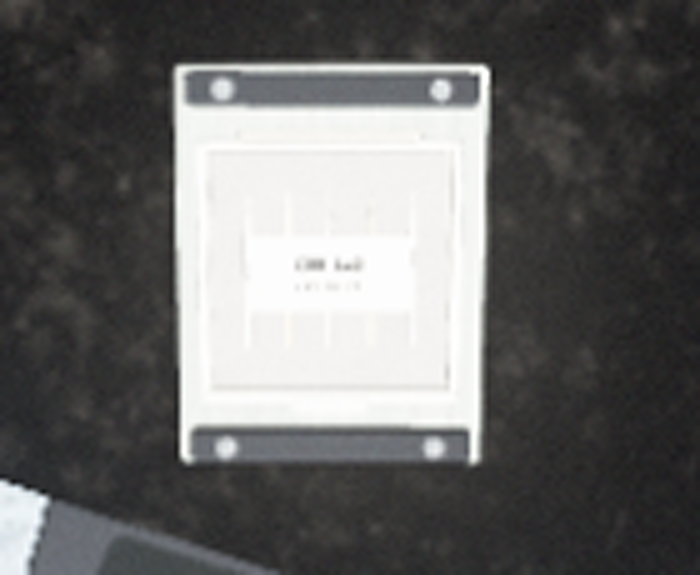

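View pics/d21.png

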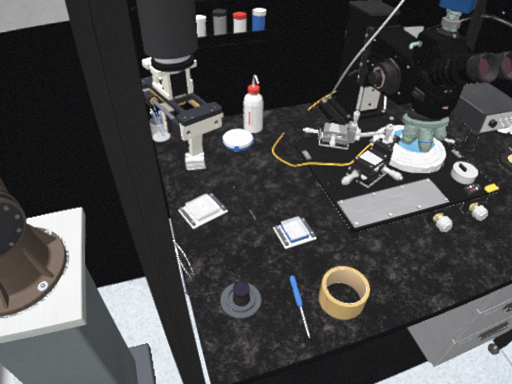

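Run:
```python
from h import *
v=V('w21');f=lambda p:np.array(p,float)/5+[190,95]-0.4
t=np.radians(18.74);M=np.c_[[np.cos(t),np.sin(t)],[np.sin(t),-np.cos(t)]]
B=v.onz(f([[199,146],[461,146],[456,398],[204,399]]),.020)[:,:2];S=v.onz(f([[222,90],[441,90],[434,447],[227,447]]),.012)[:,:2]
print((B@M*1000).round(1).tolist(),((B.mean(0)-S.mean(0))@M*1000).round(1))
v=V('w17');f=lambda p:np.array(p,float)/4.5+[180,50]-0.4
t=np.radians(4.13);M=np.c_[[np.cos(t),np.sin(t)],[np.sin(t),-np.cos(t)]]
B=v.onz(f([[216,217],[470,218],[465,421],[220,422]]),.022)[:,:2];S=v.onz(f([[242,158],[447,158],[440,477],[245,477]]),.012)[:,:2]
print((B@M*1000).round(1).tolist(),((B.mean(0)-S.mean(0))@M*1000).round(1))
```

```text
[[463.1, 62.4], [463.1, 121.4], [405.3, 121.3], [405.1, 62.4]] [ 0.5 -0.2]
[[637.8, 100.7], [637.6, 151.8], [597.0, 151.5], [596.8, 100.8]] [ 0.2 -0.2]
```

All four pieces sit within about 1.5 mm of centre, so I'm handing in.

```bash
python3 -c "
from plant import close_job;print(close_job())"
```

```text
the job is handed in; nothing more can be done
None
```

I took the stack apart from the top in the order asked and handed the job in at about 45 s. Nothing tipped, and I lowered every piece until the wrist force showed contact before letting go. The highest force reading was about 11 N.

| Piece | Place | Last camera check |
|---|---|---|
| Loupe | Round stand | Upright inside the ring, within about 2 mm of centre |
| Spacer | Pile | Within 0.7 mm of the pile's centre and 0.1° of its angle |
| Blue box | Narrow nest | Within 0.3 mm of centre, square, flat between the rails |
| Clear box | Wide nest | Within 0.5 mm of centre, square, flat between the rails |

The final side-camera picture showed the loupe and both boxes in place, with the gripper open and clear. The arm hid part of the spacer pile there, so its check is the one taken right after placing it.

No check failed. Early estimates from the scene and side cameras differed from the wrist camera by 2–4 mm. I relied on the wrist camera, which gave the same position for the spacer from two different angles.

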